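# Tip a moulded blank, load it in its carrier and lock it in the trimming fixture

### The job

Push the standing grey blank near its top so that it topples onto its plain broad face with the two bosses facing up; do not lift it before it lies like that. Then lower it, bosses still up, flat into the pocket of the aluminium carrier, let go, and slide the loaded carrier along the bench, never lifting it, between the fixture's rails fully home against the stop. Last, swing the gate fully shut across the channel behind the carrier's tab, and leave the other things on the bench where they are.

Things in the scene. Friction and masses are not known exactly. Their poses are not given: they have to be found in the camera images.
- blank: moulded grey block, 110 long (z), 56 wide (y), 40 thick (x), 0.18-0.35 kg, standing on an end at the start. Origin: centre of the end it stands on; z along its length; +x is the normal of the face with two round bosses (18 dia, 6 high, 28 and 66 mm from the origin end); the -x face is plain. Pushed on the boss face above 80 mm height it topples without slipping and lies on its plain face
- blank_mid (a point): the middle of the blank's 110 x 56 x 40 block (55 mm from the origin along its z), 20 mm above what it lies on once toppled. The blank may go into the pocket either end first
- carrier: loose flat aluminium sled, 0.28-0.42 kg, 182 long, 78 wide. Origin: underside, under the pocket's middle; x points to its nose (66 mm ahead; tail end 116 mm behind). Pocket 116 x 62, floor 6 mm above the bench, rim walls 8 thick, tops 20 mm above the bench. On the tail an upright tab, 36 long (x), 12 thick (y), centre 92 mm behind the origin, top at 62 mm, for pushing or holding
- nose (a point): middle of the carrier's nose end face, 3 mm above its underside
- tab_top (a point): centre of the top of the carrier's tab, 62 mm above the underside
- fixture: trimming fixture bolted to the bench: two rails 24 mm high, 83 apart, bare bench between, a stop at the end and a motor head beyond it (to 155 mm high). Origin: on the bench, on the middle line, at the stop's face; +x is the way the carrier goes in, nose first. Rails straight from 0 to x = -150 mm, then a mouth flaring to about 110 wide at -195. Home: nose touches the stop
- gate_pivot (a point): the vertical hinge axis of the gate, 40 mm above the bench, at fixture x = -186, y = -80 mm. A carrier that is home has its tab's rear face at fixture x = -176 mm, 5 mm in front of the shut gate
- gate_end (a point): point on the gate bar's middle line 95 mm from the hinge axis, 40 mm above the bench; the bar is 10 thick, reaches 100 mm from the axis and spans 30 to 50 mm above the bench, so it passes over the rails and the mouth (24 mm)
- gate (a joint): gate angle (rad), about a vertical hinge, growing clockwise seen from above. 0: the bar points along the fixture's -x, open, beside the channel; negative: further outwards; 1.57 (its stop): along the fixture's +y, across the channel. It stays where it is left; a push of 1 to 2 N near its end moves it. It cannot shut if the carrier is not home
- filler_can: closed can of filler, 84 in diameter, 110 high, bystander beyond the task; origin at its underside
- mix_cup: white mixing cup, 72 in diameter, 85 high, bystander; origin at its underside
- tape_roll: roll of tape lying flat, 90 in diameter, 25 high, bystander; origin at its underside
- putty_knife: putty knife lying near the robot, bystander
- sanding_block: cork-and-red sanding block 60 x 110, 30 high, bystander beyond the blank and carrier; origin at its underside
- screwdriver: screwdriver lying at the right, bystander
- brush: brush lying near the robot at the left, bystander
Things that resemble listed ones, but are neither listed nor needed, are in the scene too. Leave any green look-alike of the blank alone. Leave any blue look-alike of the carrier alone.

How it is judged:
By the outcome, as a careful person would: the job done as asked, in the order asked, and still so for the second after the job is handed in, with the robot touching nothing.
It also fails if it takes over 72 s, if anything falls off the work surface, if the arm or the gripper's body presses on something with over 40 N, if the wrist force passes 120 N, or if a joint passes its speed limit or range.

### The arm

A 7-joint arm with a two-finger parallel gripper is mounted at the origin on the work surface. World frame = base frame: x ahead of the robot, y to its left, z up, the work surface at z = 0. Lengths are in m, angles in rad, forces in N, time in s.
With the tool pointing down it reaches from about 0.4 to 0.85 m from the base axis. Payload 4.5 kg.
Tool frame: the origin (TCP) lies at the very end of the fingers, on their centre line; the grasp point (between the pads) lies behind it (r.grip_depth is the z of the grasp point in the tool frame, in m); z points along the fingers, y is the direction in which the jaws open and shut (so a half turn about z gives the same grasp; the last joint's range is limited). The gripper opens to 88 mm and grips with 3 to 60 N. Pads are 18 mm wide; open, the fingers measure 123 mm over their backs; the gripper's body (75 mm by 187 mm) begins 45 mm behind the grasp point.
Start: joints at [-1.086, 0.689, -0.195, 1.565, 0.157, 0.902, -0.215], TCP at [0.272, 0.563, 0.239] pointing down, gripper open.
Joint ranges: [-3.01, 3.01], [-0.46, 2.08], [-1.47, 1.51], [0.13, 2.56], [-1, 4.14], [0.04, 2.09], [-2.66, 2.66]. Speed limits (rad/s): [2.57, 2.57, 3.14, 3.14, 3.14, 3.14, 3.14].

### API

Orientations are given as a unit quaternion [x, y, z, w].
In Python, from plant import sensors, cams, r gives the robot as it stands. The module is installed in compiled form; this text tells all that it offers.
- The arm moves only by the tool drive_tool, never from a script. Its argument "series" is a list that holds one entry, the list of rows, each a list of 5 numbers: the shift along the world's x, y, z in mm, then the turn about the world's z in rad, then the finger opening in mm, from 0 to 88.1. A call has 1 to 10 rows; each row shifts and turns the commanded pose from where the row before left it; what a row does not reach is not made up. A row lasts 1/10 s, in which the tool goes at most 50 mm and 8.59 degrees, less where a joint would pass 70% of its speed; a pose out of reach is approached as far as the arm can. A call with a gripper value outside its range is refused whole. The fingers move at their own pace and stop on an object; "force" is the grip in N (left out, the last holds). Time passes only in rows, so rows that do not move let the fingers close. It gives the time, the measured TCP pose, the force and the opening at its end, in the units of the state.
- sensors.get_state(): the state, without advancing time (a new reading comes with each control period).
- cams.snapshot(name): name is "side" or "top" or "wrist"; returns the picture (384x512x3 uint8, blue, green, red); there is no depth.
- cams.camera_model(name): a dict with "fx", "fy", "cx", "cy" (pixels), "distortion" ([k1, k2, p1, p2, k3] as OpenCV has them; the pictures are not rectified), "camera_from_world" (4x4, takes a point from world to camera coordinates). Camera axes: x right, y down, z forward; pixel columns grow to the right and rows downward; lengths in m; the calibration is good to about 2 mm. A picture is of the moment at which its call begins: read the wrist's pose just before it. camera_model takes no time and is no camera call; for the wrist camera it gives the pose at the moment of the call.
- r.finish_job(): hands the job in, once; it reports no verdict.
Trained networks look in the newest picture that a camera, given by its name, has taken for a name from the list of things; names that differ only in an ending like _2 or _b are one class to them, and where a whole thing is asked for, a point or a joint stands for the part that bears it (a point fixed in the world has none). Each returns a list of dicts, best first, with "confidence" (0 to 1); they miss things now and then, are a little off and sometimes report something else, mostly with a low value. They report only what shows in the picture. A call takes as long as a camera call. They do not tell look-alikes from the thing itself.
- cams.trace(camera, name): "mask" (384x512 bool, what is visible of it) and "at" ([column, row] in pixels, amid what is visible of it).
- cams.mark_of(camera, name): "at" ([column, row] in pixels: a listed point, or the origin of a listed thing).
The state is a dict: "clock": time; "q": joint angles; "qd": joint speeds; "joint_torque": joint torques, N m; "tool_pos": TCP position; "eef_rot": TCP orientation; "contact_force": force on the tool from outside, world axes, zero at the start; "moment": the same for the moment, N m; "opening": opening from 0.0 (shut) to 1.0 (fully open).
Only numpy, scipy, OpenCV 4.12 (cv2) and the standard library are available. Lean on these libraries where they do the work, as an engineer would, in place of code of your own. Each camera call takes 0.05 s, during which the arm holds its last target.

## Working session

There is one attempt and no reset: what is moved stays moved. The work goes in short steps, Python scripts to look and compute and a tool call to move; the robot and the scene stay as the last step left them, time stands still between calls to the robot, and variables do not carry over. Pictures are saved under pics/ and viewed, and the job is handed in when it is done.

Besides the shell and the picture viewer there is one more tool, called after "Request:" by a JSON object that holds its "op" and its "data", one argument or row to a line. drive_tool: Moves the arm, as the interface text tells. Its arguments: {"type":"object","properties":{"series":{"type":"array","items":{"type":"array","items":{"type":"array","items":{"type":"number"}}}},"force":{"type":"number"}},"required":["series"]}

```bash
mkdir -p pics; ls; cat > h.py <<'E'
import numpy as np, cv2
from plant import sensors, cams, r
def K(m): return np.array([[m['fx'],0,m['cx']],[0,m['fy'],m['cy']],[0,0,1.]])
def onz(name,px,z,m=None):
    m=m or cams.camera_model(name)
    u=cv2.undistortPoints(np.array([[px]],float),K(m),np.array(m['distortion']))[0,0]
    T=np.array(m['camera_from_world']);R=T[:3,:3];c=-R.T@T[:3,3]
    d=R.T@np.array([u[0],u[1],1]);return c+d*(z-c[2])/d[2]
def proj(name,P,m=None):
    m=m or cams.camera_model(name);T=np.array(m['camera_from_world'])
    rv=cv2.Rodrigues(T[:3,:3])[0]
    return cv2.projectPoints(np.atleast_2d(np.array(P,float)),rv,T[:3,3],K(m),np.array(m['distortion']))[0][:,0]
E
python3 - <<'E'
from h import *
for n in ['top','side','wrist']:
    im=cams.snapshot(n); cv2.imwrite(f'pics/{n}0.png',cv2.resize(im,(800,600),interpolation=cv2.INTER_CUBIC)); cv2.imwrite(f'pics/raw_{n}0.png',im)
    m=cams.camera_model(n); T=np.array(m['camera_from_world']); print(n,m['fx'],-T[:3,:3].T@T[:3,3])
s=sensors.get_state();print(s, r.grip_depth)
for n in ['top','side']:
  for o in ['blank','blank_mid','carrier','nose','tab_top','fixture','gate_pivot','gate_end','filler_can','mix_cup','tape_roll','sanding_block','putty_knife','screwdriver','brush']:
    print(n,o,[(np.round(d['at'],1).tolist(),round(d['confidence'],2)) for d in cams.mark_of(n,o)][:4])
E
```

```text
pics
top 458.1741769196695 [ 0.35738615 -0.02813862  1.45305311]
side 417.7661173254938 [-0.24076956 -0.91712891  0.89831084]
wrist 322.744000581043 [0.19840894 0.59964003 0.38522523]
{'clock': 0.15, 'q': array([-1.08618078,  0.68978726, -0.19450711,  1.56606948,  0.15729844,
        0.90251579, -0.21507509]), 'qd': array([ 0.00179126, -0.00193777, -0.00035731, -0.00178948,  0.00081349,
        0.00092181,  0.00067396]), 'joint_torque': array([-1.91699801e-03, -5.27862668e+01, -1.26871895e+00, -1.53585273e+01,
       -5.25546586e-02,  3.86947679e-03,  1.13176839e-04]), 'tool_pos': array([0.27214965, 0.56211346, 0.23810579]), 'eef_rot': array([ 2.23470027e-01,  9.74710553e-01, -6.89032844e-04, -9.87088150e-05]), 'contact_force': array([ 0.50272308, -0.31870105,  0.05784503]), 'moment': array([-0.00047066,  0.01423005,  0.02284868]), 'opening': 0.998621312020848} -0.0187
top blank [([352.1, 150.2], 0.79), ([269.4, 172.7], 0.65), ([347.1, 191.0], 0.53)]
top blank_mid [([353.4, 143.2], 0.67), ([349.6, 190.4], 0.55)]
top carrier [([236.1, 171.5], 0.78), ([152.6, 286.1], 0.73)]
top nose [(
[... 793 characters left out ...]
de carrier [([124.5, 193.4], 0.96), ([250.5, 187.1], 0.84)]
side nose [([242.3, 181.0], 0.92), ([140.6, 197.3], 0.78), ([171.6, 190.5], 0.35)]
side tab_top [([263.8, 186.1], 0.61)]
side fixture [([205.4, 158.5], 0.93)]
side gate_pivot [([251.0, 157.5], 0.68), ([152.6, 161.6], 0.33)]
side gate_end [([271.3, 165.9], 0.67)]
side filler_can [([311.8, 180.5], 0.97), ([239.6, 177.1], 0.63)]
side mix_cup [([151.3, 164.0], 0.68), ([253.8, 187.3], 0.61), ([261.7, 190.4], 0.5)]
side tape_roll [([243.2, 151.5], 0.63), ([306.1, 229.0], 0.48)]
side sanding_block [([324.6, 204.5], 0.82)]
side putty_knife [([246.6, 249.5], 0.78)]
side screwdriver [([382.5, 282.7], 0.68)]
side brush [([169.7, 188.9], 0.81)]
```

View pics/top0.png

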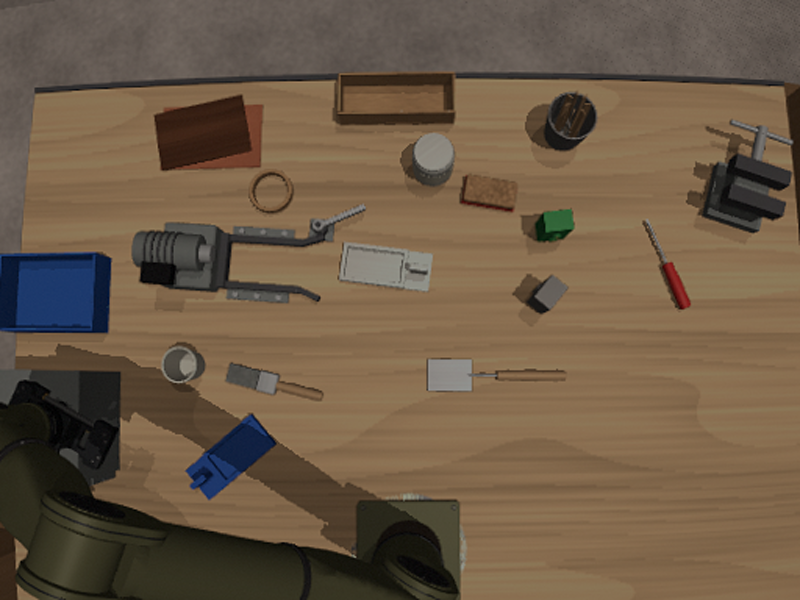

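View pics/side0.png

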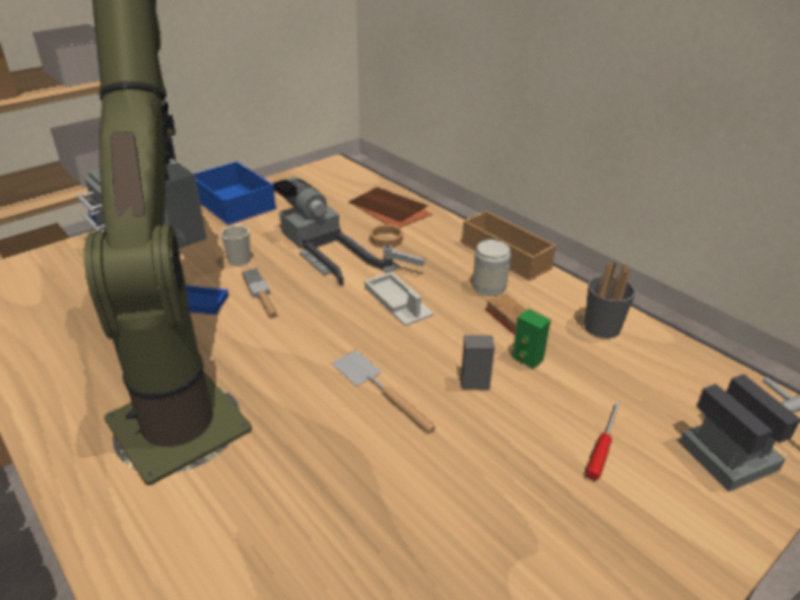

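```bash
python3 - <<'E'
from h import *
im=cv2.imread('pics/raw_top0.png');cv2.imwrite('pics/topc.png',cv2.resize(im[90:240,130:400],(800,444),interpolation=cv2.INTER_CUBIC))
im=cv2.imread('pics/raw_side0.png');cv2.imwrite('pics/sidec.png',cv2.resize(im[130:290,190:403],(799,600),interpolation=cv2.INTER_CUBIC))
E
```

```text
(no output)
```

View pics/topc.png

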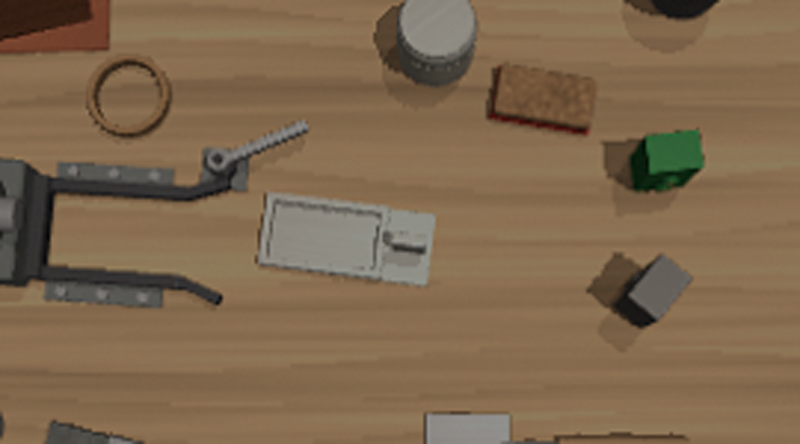

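View pics/sidec.png

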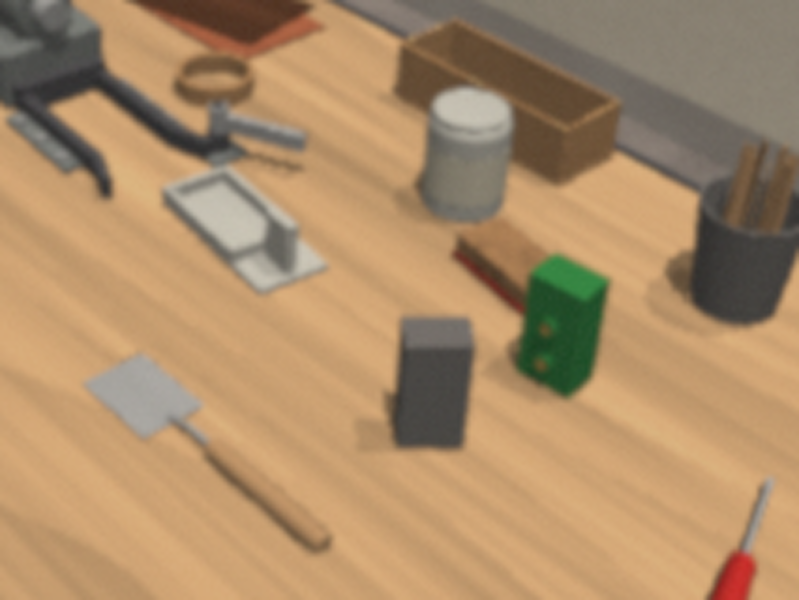

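```bash
python3 - <<'E'
from h import *
im=cv2.imread('pics/raw_top0.png');cv2.imwrite('pics/topb.png',cv2.resize(im[165:210,325:375],(750,675),interpolation=cv2.INTER_CUBIC)[:600])
def p(n,px,z): print(n,px,z,np.round(onz(n,px,z),4))
for n,l in dict(top=[([347.1,191],0),([349.6,190.4],.055),([352.1,150.2],0),([236.1,171.5],0),([219.4,170.1],.003),([269.3,169.3],.062),([145.7,170.3],0),([205.1,146.4],.04),([231.1,131.2],.04)],side=[([304.8,247.6],0),([306.6,230.2],.055),([250.5,187.1],0),([242.3,181],.003),([263.8,186.1],.062),([205.4,158.5],0),([251,157.5],.04),([271.3,165.9],.04)]).items():
    for a,z in l: p(n,a,z)
# top corners, base corners from crops
for c in [(658,257),(692,280),(655,325),(622,297)]: p('top',[130+c[0]/2.963,90+c[1]/2.963],.11)
s=213/799
for c,z in [((402,320),.11),((470,322),.11),((472,346),.11),((402,346),.11),((395,444),0),((462,446),0)]: p('side',[190+c[0]*s,130+c[1]*s],z)
E
```

```text
top [347.1, 191] 0 [ 0.507  -0.2777  0.    ]
top [349.6, 190.4] 0.055 [ 0.5031 -0.2761  0.055 ]
top [352.1, 150.2] 0 [ 0.6396 -0.2978  0.    ]
top [236.1, 171.5] 0 [0.5725 0.0774 0.    ]
top [219.4, 170.1] 0.003 [0.577  0.1309 0.003 ]
top [269.3, 169.3] 0.062 [ 0.5693 -0.0291  0.062 ]
top [145.7, 170.3] 0 [0.5792 0.3724 0.    ]
top [205.1, 146.4] 0.04 [0.6474 0.1726 0.04  ]
top [231.1, 131.2] 0.04 [0.6954 0.0906 0.04  ]
side [304.8, 247.6] 0 [ 0.5054 -0.2847  0.    ]
side [306.6, 230.2] 0.055 [ 0.5203 -0.2722  0.055 ]
side [250.5, 187.1] 0 [0.5865 0.0789 0.    ]
side [242.3, 181] 0.003 [0.5858 0.1273 0.003 ]
side [263.8, 186.1] 0.062 [ 0.5695 -0.015   0.062 ]
side [205.4, 158.5] 0 [0.5752 0.3607 0.    ]
side [251, 157.5] 0.04 [0.6843 0.1937 0.04  ]
side [271.3, 165.9] 0.04 [0.7044 0.0943 0.04  ]
top [352.0722240971988, 176.73641579480255] 0.11 [ 0.5381 -0.2749  0.11  ]
top [363.5470806614917, 184.49881876476542] 0.11 [ 0.5147 -0.3086  0.11  ]
top [351.05973675329057, 199.68612892338845] 0.11 [ 0.4698 -0.27    0.11  ]
top [339.9223759703004, 190.2362470469119] 0.11 [ 0.4981 -0.2375  0.11  ]
side [297.16645807259073, 215.30663329161453] 0.11 [ 0.4984 -0.248   0.11  ]
side [315.29411764705884, 215.83979974968713] 0.11 [ 0.5387 -0.2848  0.11  ]
side [315.8272841051314, 222.23779724655822] 0.11 [ 0.5177 -0.3066  0.11  ]
side [297.16645807259073, 222.23779724655822] 0.11 [ 0.4752 -0.2713  0.11  ]
side [295.3003754693367, 248.36295369211516] 0 [ 0.4801 -0.2682  0.    ]
side [313.1614518147685, 248.89612015018776] 0 [ 0.5213 -0.3055  0.    ]
```

View pics/topb.png

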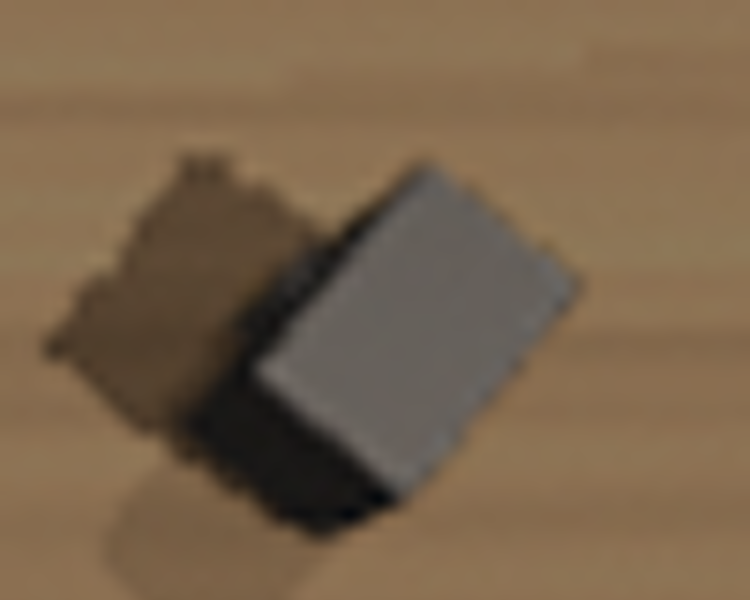

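The wanted blank is the grey one at top px (350,190). The green one at (352,150) is the look-alike. The wanted carrier is the silver one at (236,171), and the blue one at (152,286) is the look-alike. The top-left crop shows both clearly by colour. The side view shows the grey blank's plain broad face, so its bosses face away along (0.67, 0.74). I'm moving to the boss side with the jaws aligned to the blank's width.

Request:
{"op": "drive_tool", "data": {
  "series": [
    [[15,-39,-2,-0.093,0],[15,-39,-2,-0.093,0],[15,-39,-2,-0.093,0],[15,-39,-2,-0.093,0],[15,-39,-2,-0.093,0],[15,-39,-2,-0.093,0],[15,-39,-2,-0.093,0],[15,-39,-2,-0.093,0],[15,-39,-2,-0.093,0],[15,-39,-2,-0.093,0]]
  ]
}}

```text
clock: 2.65
tool_pos: [0.4229, 0.1712, 0.219]
eef_rot: [0.638, 0.77, 0.0, 0.0]
contact_force: [0.5, 0.9, 0.5]
opening: 0.116
```

Request:
{"op": "drive_tool", "data": {
  "series": [
    [[15,-39,-2,-0.093,0],[15,-39,-2,-0.093,0],[15,-39,-2,-0.093,0],[15,-39,-2,-0.093,0],[15,-39,-2,-0.093,0],[15,-39,-2,-0.093,0],[15,-39,-2,-0.093,0],[15,-39,-2,-0.093,0],[15,-39,-2,-0.093,0],[7,-32,-2,-0.093,0]]
  ]
}}

```text
clock: 3.65
tool_pos: [0.5655, -0.213, 0.1989]
eef_rot: [0.916, 0.401, 0.001, 0.001]
contact_force: [0.2, 1.2, -0.2]
opening: 0.001
```

```bash
cat >> h.py <<'E'
def yaw(s):
    from scipy.spatial.transform import Rotation as R
    y=R.from_quat(s['eef_rot']).as_matrix()[:,1];return np.degrees(np.arctan2(y[1],y[0]))
def st():
    s=sensors.get_state();print('t',s['clock'],'pos',np.round(s['tool_pos']*1000,1),'yaw',round(yaw(s),1),'F',np.round(s['contact_force'],1),'op',round(s['opening']*88.1,1));return s
E
python3 - <<'E'
from h import *
st()
for n in ['wrist','top']:
    im=cams.snapshot(n); cv2.imwrite(f'pics/{n}1.png',cv2.resize(im,(800,600),interpolation=cv2.INTER_CUBIC)); cv2.imwrite(f'pics/raw_{n}1.png',im)
a=proj('wrist',[[0.507,-0.2745,.11],[.507,-.2745,0]]);print(a*800/512)
for c in [(319,231),(362,241),(300,239)]: print(np.round(onz('top',c,0.01),3))
E
```

```text
t 3.65 pos [ 565.5 -213.   198.9] yaw -42.7 F [ 0.2  1.2 -0.2] op 0.1
[[398.44924791 448.6429665 ]
 [399.17382634 362.06613656]]
[ 0.38  -0.184  0.01 ]
[ 0.347 -0.32   0.01 ]
[ 0.356 -0.124  0.01 ]
```

View pics/wrist1.png

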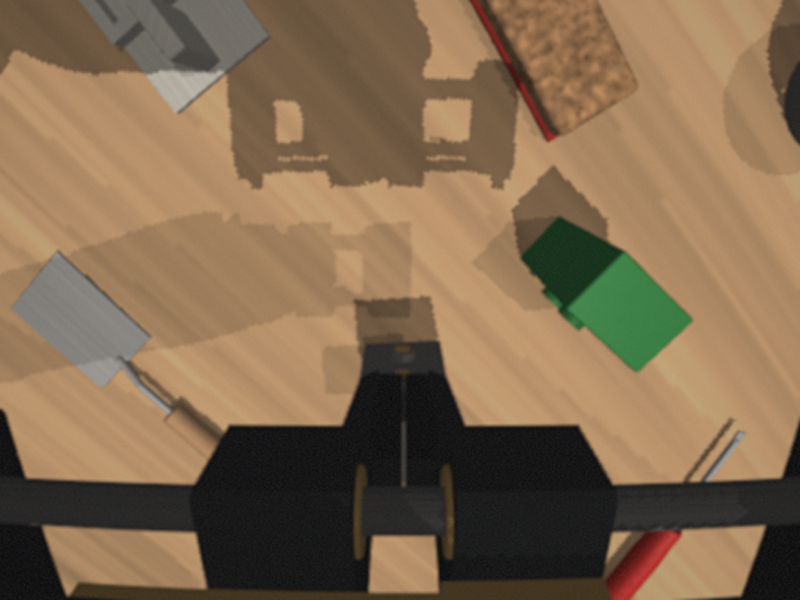

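View pics/top1.png

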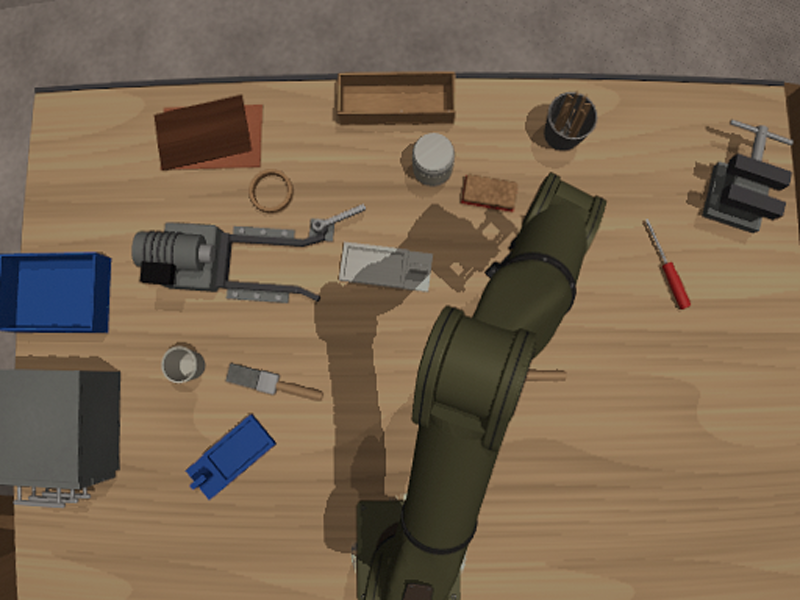

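Request:
{"op": "drive_tool", "data": {
  "series": [
    [[0,0,-36,0,0],[0,0,-36,0,0],[0,0,-36,0,0],[-13,-15,0,0,0],[-13,-15,0,0,0],[-4,-4,0,0,0],[-4,-4,0,0,0],[0,0,0,0,0]]
  ]
}}

```text
clock: 4.55
tool_pos: [0.5305, -0.248, 0.0911]
eef_rot: [0.915, 0.404, 0.0, 0.0]
contact_force: [0.1, -0.3, 0.8]
opening: 0.003
```

Request:
{"op": "drive_tool", "data": {
  "series": [
    [[-4,-4.5,0,0,0],[-4,-4.5,0,0,0],[-4,-4.5,0,0,0],[-4,-4.5,0,0,0],[-4,-4.5,0,0,0]]
  ]
}}

```text
clock: 5.05
tool_pos: [0.5098, -0.2715, 0.0907]
eef_rot: [0.915, 0.403, -0.0, 0.0]
contact_force: [0.5, 0.2, -1.2]
opening: 0.005
```

```bash
python3 - <<'E'
from h import *
st()
im=cams.snapshot('side'); cv2.imwrite('pics/s2.png',cv2.resize(im[130:290,190:403],(799,600),interpolation=cv2.INTER_CUBIC))
E
```

```text
t 5.05 pos [ 509.8 -271.5   90.7] yaw -42.4 F [ 0.5  0.2 -1.2] op 0.4
```

View pics/s2.png

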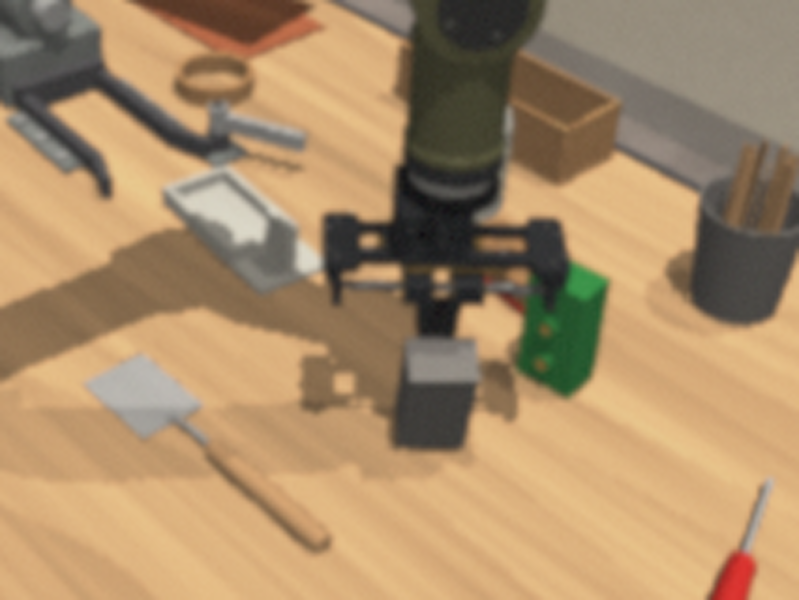

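The blank is tilting over its base at (435,440) in the crop without slipping, so I'll keep pushing.

Request:
{"op": "drive_tool", "data": {
  "series": [
    [[-3,-3.5,0,0,0],[-3,-3.5,0,0,0],[-3,-3.5,0,0,0],[-3,-3.5,0,0,0],[-3,-3.5,0,0,0],[0,0,0,0,0],[0,0,20,0,0],[0,0,30,0,60],[0,0,30,0,88],[0,0,0,0,88]]
  ]
}}

```text
clock: 6.1
tool_pos: [0.4976, -0.2897, 0.1744]
eef_rot: [0.915, 0.404, 0.002, 0.003]
contact_force: [0.4, -1.1, -0.2]
opening: 0.252
```

```bash
python3 - <<'E'
from h import *
st()
for n in ['side','wrist','top']:
    im=cams.snapshot(n); cv2.imwrite(f'pics/{n}3.png',cv2.resize(im,(800,600),interpolation=cv2.INTER_CUBIC)); cv2.imwrite(f'pics/raw_{n}3.png',im)
    for o,z in [('blank',.02),('blank_mid',.02)]:
        for d in cams.mark_of(n,o)[:3]: print(n,o,np.round(d['at'],1),round(d['confidence'],2),np.round(onz(n,d['at'],z),3))
E
```

```text
t 6.1 pos [ 497.6 -289.7  174.4] yaw -42.4 F [ 0.4 -1.1 -0.2] op 22.2
side blank [307.4 246.3] 0.95 [ 0.499 -0.3    0.02 ]
side blank [337.8 230.7] 0.55 [ 0.627 -0.311  0.02 ]
side blank_mid [337.2 219.2] 0.97 [ 0.671 -0.272  0.02 ]
side blank_mid [308.  255.9] 0.93 [ 0.47 -0.33  0.02]
side blank_mid [324.3 207. ] 0.5 [ 0.688 -0.199  0.02 ]
wrist blank [381.5  67.4] 0.72 [ 0.641 -0.286  0.02 ]
wrist blank [261.3 181. ] 0.6 [ 0.494 -0.292  0.02 ]
wrist blank_mid [265.5 235. ] 0.78 [ 0.459 -0.337  0.02 ]
wrist blank_mid [408.4  63.2] 0.68 [ 0.662 -0.299  0.02 ]
top blank [350.1 147.2] 0.96 [ 0.646 -0.288  0.02 ]
top blank_mid [352.  142.6] 0.82 [ 0.661 -0.295  0.02 ]
top blank_mid [124.5 232.4] 0.6 [0.378 0.432 0.02 ]
```

View pics/wrist3.png

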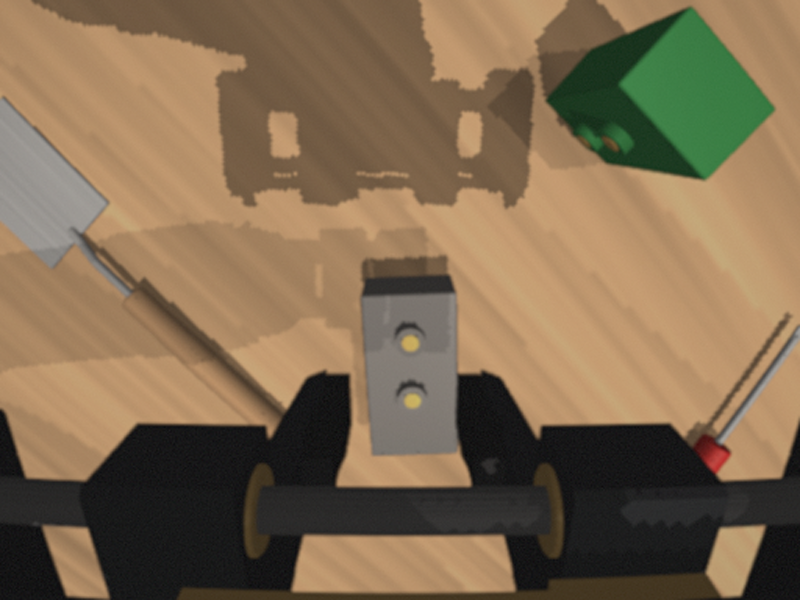

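View pics/side3.png

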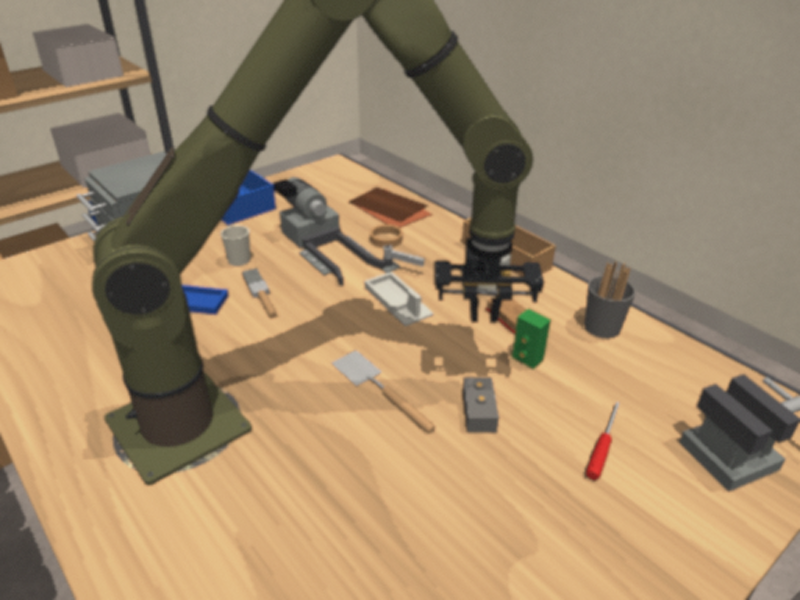

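The blank lies plain face down with both bosses up, at wrist px (410,340) and (412,398). Next I measure its top face at z = 0.04.

```bash
python3 - <<'E'
from h import *
P=np.array([onz('wrist',[c[0]*.64,c[1]*.64],.04) for c in [(362,294),(456,292),(457,452),(372,455)]])[:,:2]
print(np.round(P,4)); print('centre',P.mean(0))
for i,j in [(0,1),(3,2),(3,0),(2,1)]:
    d=P[j]-P[i];print(np.linalg.norm(d),np.degrees(np.arctan2(d[1],d[0])))
b=[onz('wrist',[c[0]*.64,c[1]*.64],.046)[:2] for c in [(410,343),(413,401)]]
d=b[0]-b[1];print('boss',b,np.linalg.norm(d),np.degrees(np.arctan2(d[1],d[0])))
n=d/np.linalg.norm(d);print('centre from bosses',b[0]-n*27,b[0]-n*.027,b[1]+n*.011)
s=sensors.get_state();t=s['tool_pos'];print(t)
E
```

```text
[[ 0.4737 -0.275 ]
 [ 0.5145 -0.3107]
 [ 0.4445 -0.3941]
 [ 0.4021 -0.3586]]
centre [ 0.45869306 -0.33460655]
0.05422639524167825 -41.08371494037989
0.05527961621549612 -39.97686253101831
0.11002318755715021 49.412961104934034
0.10896951018884728 49.96617257833641
boss [array([ 0.47524211, -0.31449364]), array([ 0.4508309 , -0.34419697])] 0.03844730196221099 50.585470141727995
centre from bosses [-16.66777213 -21.17395343] [ 0.45809909 -0.3353531 ] [ 0.45781509 -0.33569867]
[ 0.49488969 -0.28817669  0.16993577]
```

Request:
{"op": "drive_tool", "data": {
  "series": [
    [[-12,-15,0,0.02,88],[-12,-16,0,0.02,88],[-12,-16,0,0,88],[0,0,-30,0,88],[0,0,-40,0,88],[0,0,0,0,88]]
  ]
}}

```text
clock: 7.15
tool_pos: [0.4563, -0.3332, 0.0965]
eef_rot: [0.907, 0.422, -0.002, -0.004]
contact_force: [-1.4, 1.0, 0.5]
opening: 0.999
```

```bash
python3 - <<'E'
from h import *
st()
n='wrist'
im=cams.snapshot(n); st();cv2.imwrite(f'pics/{n}4.png',cv2.resize(im,(800,600),interpolation=cv2.INTER_CUBIC))
c=np.array([.4585,-.335]);n_=np.array([np.cos(np.radians(50)),np.sin(np.radians(50))]);w=np.array([n_[1],-n_[0]])
print(proj('wrist',[[*(c+a*.055*n_+b*.028*w),.04] for a in(1,-1) for b in (1,-1)])/.64)
E
```

```text
t 7.15 pos [ 456.3 -333.2   96.5] yaw -40.1 F [-1.4  1.   0.5] op 88.0
t 7.2 pos [ 457.7 -334.2   98.9] yaw -40.1 F [0.1 0.6 0.4] op 88.0
[[476.50297254 208.05725455]
 [339.01213393 208.17098341]
 [466.08665898 440.10804531]
 [348.93330861 439.9140334 ]]
```

View pics/wrist4.png

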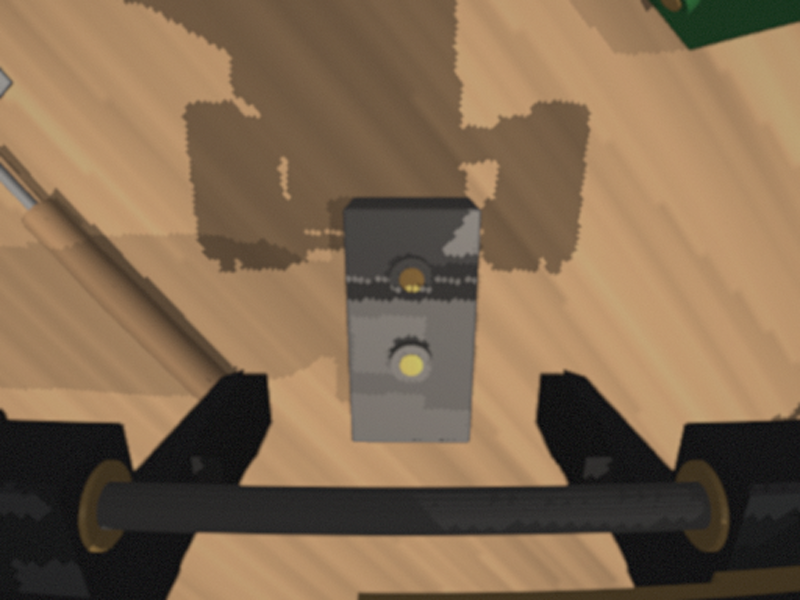

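Request:
{"op": "drive_tool", "data": {
  "series": [
    [[1,-1,-30,0,88],[0,0,-30,0,88],[0,0,-19,0,88],[0,0,0,0,88],[0,0,0,0,40],[0,0,0,0,40],[0,0,0,0,40],[0,0,0,0,40],[0,0,0,0,40],[0,0,0,0,40]]
  ],
  "force": 30
}}

```text
clock: 8.2
tool_pos: [0.4593, -0.3355, 0.0225]
eef_rot: [0.907, 0.422, -0.0, -0.001]
contact_force: [-2.7, 2.3, 7.5]
opening: 0.631
```

```bash
python3 - <<'E'
from h import *
st()
E
```

```text
t 8.2 pos [ 459.3 -335.5   22.5] yaw -40.1 F [-2.7  2.3  7.5] op 55.6
```

Request:
{"op": "drive_tool", "data": {
  "series": [
    [[0,0,10,0,40],[0,0,20,0,40],[0,0,40,0,40],[0,0,40,0,40],[0,0,40,0,40],[10,20,0,0.08,40],[10,30,0,0.08,40],[10,30,0,0.08,40],[10,30,0,0.08,40],[10,30,0,0.08,40]]
  ]
}}

```text
clock: 9.2
tool_pos: [0.5104, -0.1943, 0.1714]
eef_rot: [0.803, 0.596, 0.0, -0.0]
contact_force: [-0.3, -0.0, -3.8]
opening: 0.63
```

Request:
{"op": "drive_tool", "data": {
  "series": [
    [[10,30,0,0.08,40],[10,30,0,0.08,40],[10,30,0,0.08,40],[10,0,0,0,40],[10,0,0,0,40],[0,0,0,0,40]]
  ]
}}

```text
clock: 9.8
tool_pos: [0.5617, -0.1072, 0.1716]
eef_rot: [0.728, 0.685, 0.0, 0.001]
contact_force: [-1.0, -1.0, -3.2]
opening: 0.629
```

```bash
python3 - <<'E'
from h import *
s=st()
for n in ['wrist','top']:
    im=cams.snapshot(n); cv2.imwrite(f'pics/{n}5.png',cv2.resize(im,(800,600),interpolation=cv2.INTER_CUBIC)); cv2.imwrite(f'pics/raw_{n}5.png',im)
    for o,z in [('carrier',0),('nose',.003),('tab_top',.062),('gate_pivot',.04),('gate_end',.04),('fixture',0),('blank_mid',.15)]:
        for d in cams.mark_of(n,o)[:3]: print(n,o,np.round(d['at'],1),round(d['confidence'],2),np.round(onz(n,d['at'],z),3))
f=lambda c,z:np.round(onz('top',[130+c[0]/2.963,90+c[1]/2.963],z),4)
print('nose',f((267,193),.02),f((258,264),.02),'tail',f((428,286),.006),f((435,213),.006))
E
```

```text
t 9.8 pos [ 561.7 -107.2  171.6] yaw -3.5 F [-1.  -1.  -3.2] op 55.4
wrist tab_top [252.7  83. ] 0.83 [ 0.561 -0.022  0.062]
wrist blank_mid [258.9 258.9] 0.91 [ 0.56  -0.121  0.15 ]
wrist blank_mid [348.1 349.3] 0.78 [ 0.616 -0.195  0.15 ]
top carrier [154.6 285.6] 0.78 [0.209 0.338 0.   ]
top carrier [237.1 170.9] 0.56 [0.574 0.074 0.   ]
top carrier [221.5 167.7] 0.42 [0.585 0.124 0.   ]
top nose [167.  276.1] 0.84 [0.24  0.297 0.003]
top tab_top [270.  171.7] 0.79 [ 0.562 -0.031  0.062]
top tab_top [123.2 308.6] 0.6 [0.143 0.421 0.062]
top gate_pivot [275.2 108. ] 0.72 [ 0.77  -0.049  0.04 ]
top gate_pivot [205.2 146.6] 0.62 [0.647 0.172 0.04 ]
top gate_end [230.8 132.9] 0.47 [0.69  0.092 0.04 ]
top blank_mid [354.5 144.8] 0.71 [ 0.626 -0.278  0.15 ]
top blank_mid [297.7 170.3] 0.58 [ 0.552 -0.111  0.15 ]
nose [0.6226 0.127  0.02  ] [0.5457 0.1362 0.02  ] tail [ 0.5224 -0.0451  0.006 ] [ 0.6017 -0.0534  0.006 ]
```

View pics/wrist5.png

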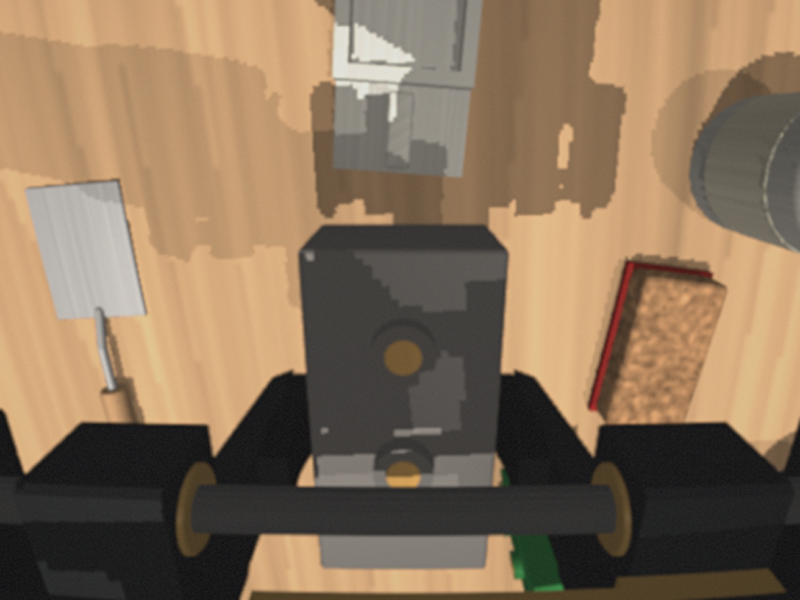

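View pics/top5.png

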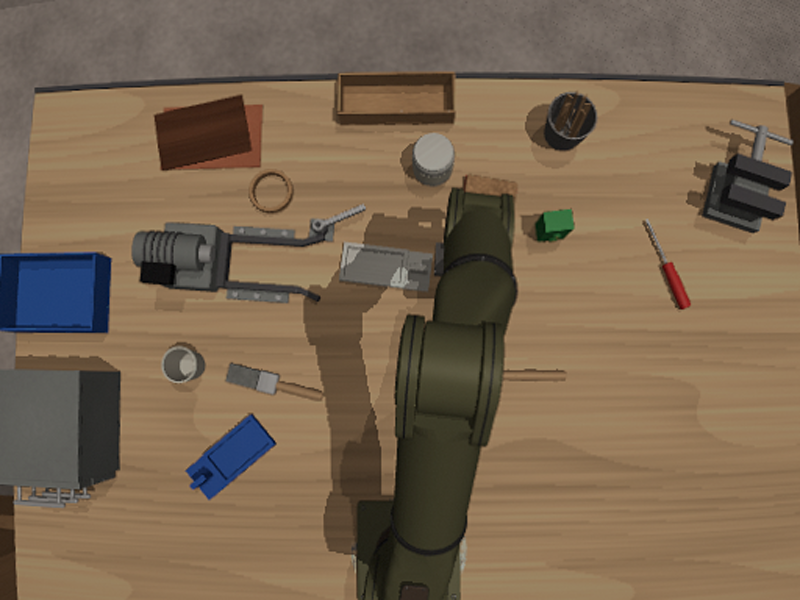

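```bash
cat > rc.py <<'E'
from h import *
im=cv2.imread('pics/raw_wrist5.png');cv2.imwrite('pics/w5c.png',cv2.resize(im[0:125,195:325],(780,750),interpolation=cv2.INTER_CUBIC)[:600])
im=cv2.imread('pics/raw_top0.png');cv2.imwrite('pics/t0c.png',cv2.resize(im[145:195,212:282],(798,570),interpolation=cv2.INTER_CUBIC))
E
python3 rc.py
```

```text
(no output)
```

View pics/w5c.png

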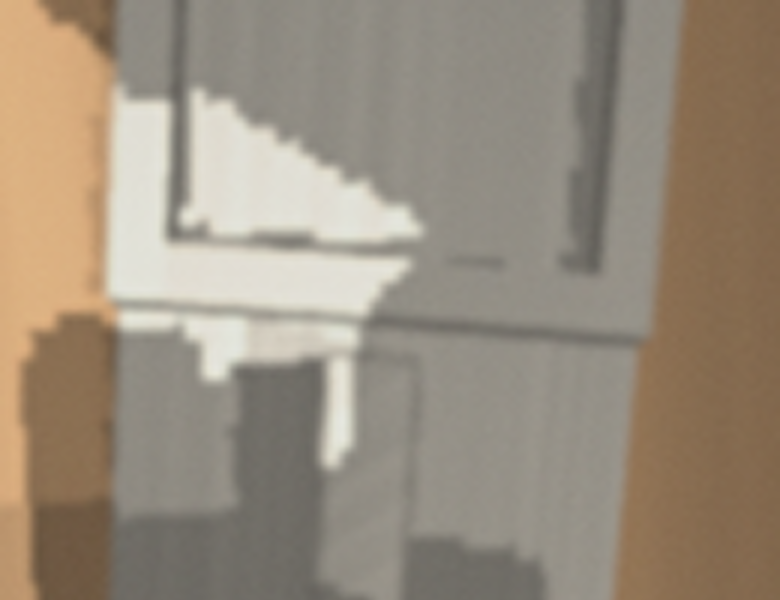

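View pics/t0c.png

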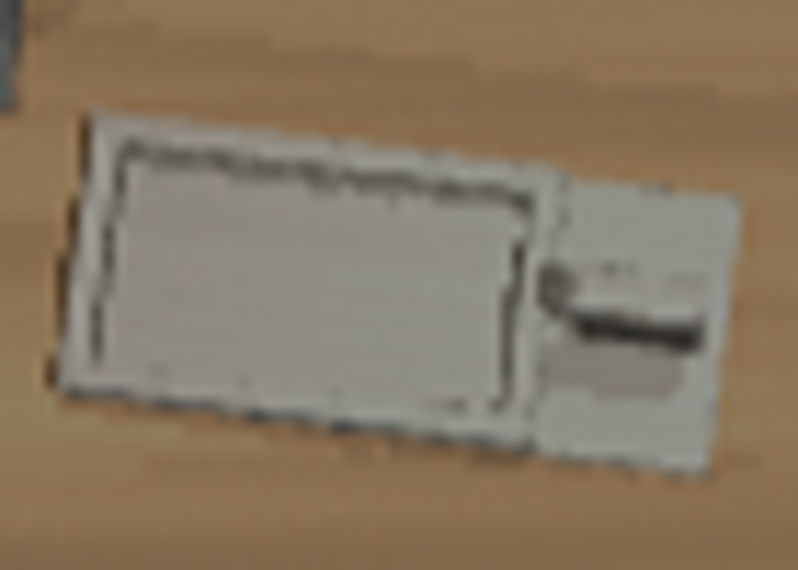

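```bash
cat > fit.py <<'E'
from h import *
from scipy.optimize import least_squares
mt=cams.camera_model('top'); mw=cams.camera_model('wrist')
t=lambda c:(212+c[0]/11.4,145+c[1]/11.4); w=lambda c:(195+c[0]/6,c[1]/6)
obs=[('top',t((92,112)),(66,-39,20)),('top',t((65,385)),(66,39,20)),('top',t((565,172)),(-66,-39,20)),('top',t((535,445)),(-66,39,20)),('top',t((740,200)),(-116,-39,6)),('top',t((710,470)),(-116,39,6))]
ow=[('wrist',w((107,297)),(-66,39,20)),('wrist',w((650,337)),(-66,-39,20)),('wrist',(333*.64,167*.64),(-116,39,6)),('wrist',(463*.64,177*.64),(-116,-39,6))]
def run(obs):
    def f(p):
        out=[]
        for n,px,q in obs:
            m=mt if n=='top' else mw
            c,s=np.cos(p[2]),np.sin(p[2]);q=np.array(q)/1000
            out+=list(proj(n,[[p[0]+c*q[0]-s*q[1],p[1]+s*q[0]+c*q[1],q[2]]],m)[0]-px)
        return out
    o=least_squares(f,[.576,.066,1.45]);print(np.round(o.x[:2]*1000,1),np.degrees(o.x[2]).round(2),np.round(o.fun,1))
run(obs);run(ow);run(obs+ow)
E
python3 fit.py
```

```text
[576.2  65.4] 82.71 [ 0.4  0.1 -0.5  0.3  0.1 -0.3 -0.3 -0.   0.3 -0.2  0.   0.2]
[576.5  70.4] 82.55 [ 0.5 -0.1 -0.1 -0.1  0.3  0.3 -0.7 -0.2]
[576.5  69.9] 82.54 [-1.  -0.  -1.9  0.1 -1.3 -0.3 -1.8 -0.1 -1.1 -0.2 -1.4  0.2  0.5  0.6
 -0.1  0.6  0.4  0.9 -0.7  0.3]
```

```bash
python3 - <<'E'
from h import *
s=st();t=s['tool_pos'];a=np.radians(yaw(s));jy=np.array([np.cos(a),np.sin(a)]);ax=np.array([-np.sin(a),np.cos(a)])
for c,dz in [((303,252),.0175),((507,252),.0175),((323,568),.0175),((485,568),.0175),((326,226),-.0225),((485,226),-.0225),((403,358),.0235),((403,475),.0235)]:
    p=onz('wrist',[c[0]*.64,c[1]*.64],t[2]+dz)[:2]-t[:2];print(c,'lat',round(p@jy*1000,1),'long',round(p@ax*1000,1))
E
```

```text
t 10.6 pos [ 560.3 -106.4  171.7] yaw -3.4 F [ 0.   0.  -3.5] op 55.8
(303, 252) lat -25.8 long 54.2
(507, 252) lat 27.9 long 54.2
(323, 568) lat -26.6 long -54.9
(485, 568) lat 28.3 long -54.9
(326, 226) lat -25.6 long 54.0
(485, 226) lat 28.3 long 54.0
(403, 358) lat 0.5 long 26.4
(403, 475) lat 0.5 long -11.5
```

Request:
{"op": "drive_tool", "data": {
  "series": [
    [[2,20,0,-0.01,40],[2,35,0,-0.01,40],[3,35,0,-0.02,40],[3,35,0,-0.02,40],[3,30,0,-0.01,40],[3,19,0,0,40],[0,0,-30,0,40],[0,0,-40,0,40],[0,0,-26,0,40],[0,0,0,0,40]]
  ]
}}

```text
clock: 11.6
tool_pos: [0.5735, 0.0675, 0.0725]
eef_rot: [0.751, 0.66, -0.003, -0.002]
contact_force: [-1.1, -0.6, -2.7]
opening: 0.634
```

```bash
python3 - <<'E'
from h import *
s=st()
im=cams.snapshot('wrist'); s=st();cv2.imwrite('pics/wrist6.png',cv2.resize(im,(800,600),interpolation=cv2.INTER_CUBIC)); cv2.imwrite('pics/raw_wrist6.png',im)
im=cams.snapshot('side'); cv2.imwrite('pics/side6.png',cv2.resize(im[130:230,190:323],(798,600),interpolation=cv2.INTER_CUBIC))
E
```

```text
t 11.6 pos [573.5  67.5  72.5] yaw -7.4 F [-1.1 -0.6 -2.7] op 55.9
t 11.65 pos [575.2  67.5  74.6] yaw -7.4 F [ 0.6 -0.4 -2.4] op 56.0
```

View pics/wrist6.png

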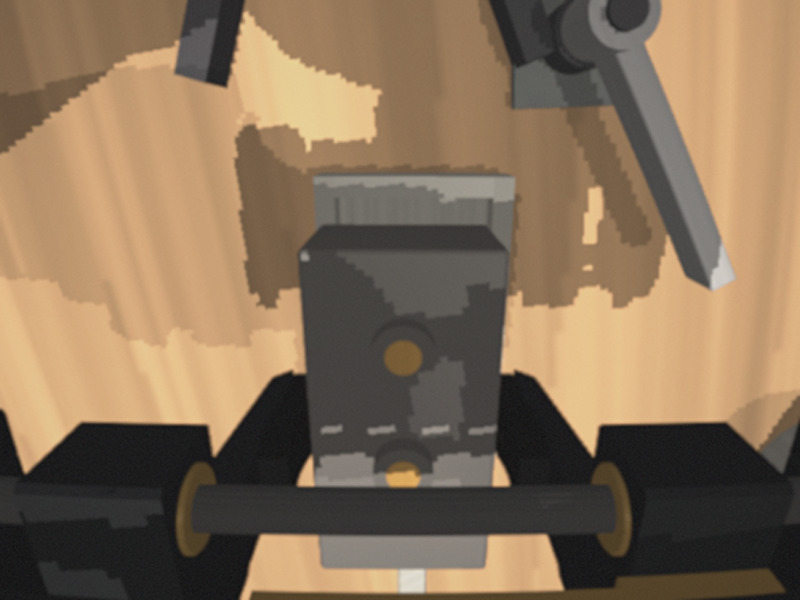

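View pics/side6.png

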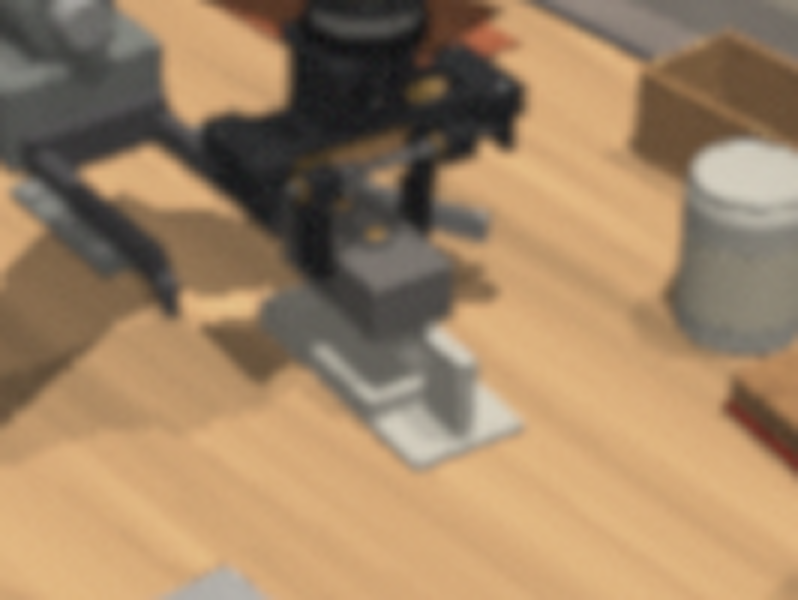

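```bash
python3 - <<'E'
from h import *
im=cv2.imread('pics/raw_wrist6.png');cv2.imwrite('pics/w6c.png',cv2.resize(im[100:170,190:340],(800,373),interpolation=cv2.INTER_CUBIC))
s=st();t=s['tool_pos'];a=np.radians(yaw(s));jy=np.array([np.cos(a),np.sin(a)]);ax=np.array([-np.sin(a),np.cos(a)])
for c,z in [((314,176),.02),((515,175),.02),((316,200),.02),((515,200),.02),((326,226),t[2]-.0225),((487,226),t[2]-.0225),((303,252),t[2]+.0175),((507,252),t[2]+.0175),((412,570),.062)]:
    p=onz('wrist',[c[0]*.64,c[1]*.64],z)[:2];q=p-t[:2];print(c,np.round(p,4),'lat',round(q@jy*1000,1),'long',round(q@ax*1000,1))
E
```

```text
t 11.7 pos [576.5  67.6  76. ] yaw -7.4 F [ 0.8  0.4 -2.9] op 55.6
(314, 176) [0.551  0.1396] lat -34.7 long 68.1
(515, 175) [0.6298 0.1297] lat 44.7 long 68.6
(316, 200) [0.5501 0.1302] lat -34.4 long 58.7
(515, 200) [0.6291 0.1199] lat 45.3 long 58.7
(326, 226) [0.5581 0.1245] lat -25.7 long 54.1
(487, 226) [0.6122 0.1174] lat 28.9 long 54.1
(303, 252) [0.5579 0.1248] lat -25.9 long 54.3
(507, 252) [0.6112 0.1178] lat 27.9 long 54.3
(412, 570) [ 0.5691 -0.0216] lat 4.2 long -89.4
```

View pics/w6c.png

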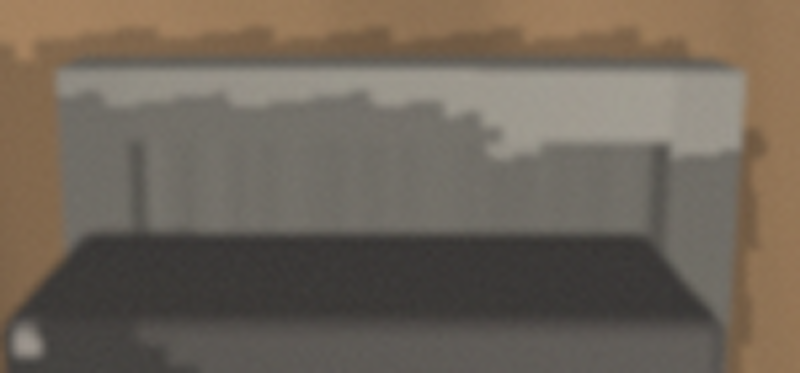

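```bash
python3 - <<'E'
from h import *
s=st();m=cams.camera_model('wrist');im=cams.snapshot('wrist');s2=st();cv2.imwrite('pics/w7c.png',cv2.resize(im[100:170,190:340],(800,373),interpolation=cv2.INTER_CUBIC))
E
```

```text
t 11.7 pos [576.5  67.6  76. ] yaw -7.4 F [ 0.8  0.4 -2.9] op 55.6
t 11.75 pos [577.4  67.6  76.9] yaw -7.5 F [-0.4  0.1 -2.2] op 55.6
```

View pics/w7c.png

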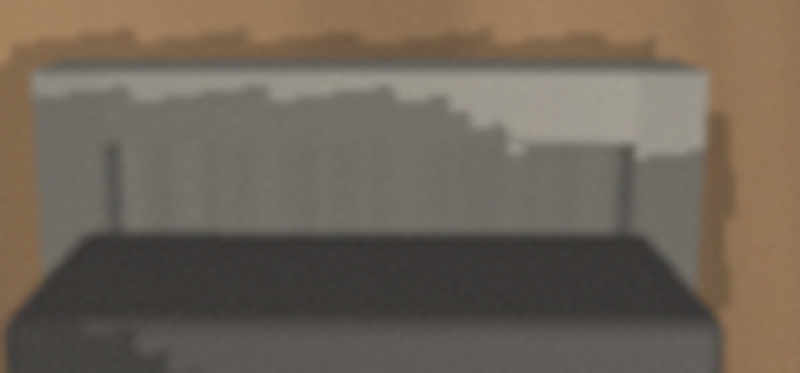

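Request:
{"op": "drive_tool", "data": {
  "series": [
    [[0.5,2.7,-10,0,40],[0,0,-10,0,40],[0,0,0,0,40],[0,0,0,0,40]]
  ]
}}

```text
clock: 12.15
tool_pos: [0.5766, 0.0703, 0.0556]
eef_rot: [0.752, 0.66, -0.0, -0.0]
contact_force: [0.3, -0.9, -2.6]
opening: 0.634
```

```bash
python3 - <<'E'
from h import *
s=st();im=cams.snapshot('wrist');s2=st();cv2.imwrite('pics/w8c.png',cv2.resize(im[100:170,190:340],(800,373),interpolation=cv2.INTER_CUBIC))
E
```

```text
t 12.15 pos [576.6  70.3  55.6] yaw -7.4 F [ 0.3 -0.9 -2.6] op 55.9
t 12.2 pos [576.8  70.3  55.8] yaw -7.4 F [ 0.3  0.1 -2.4] op 55.6
```

View pics/w8c.png

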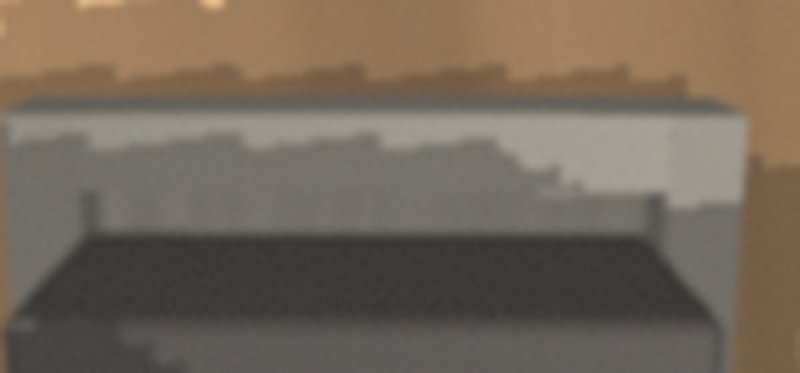

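```bash
python3 - <<'E'
from h import *
s=st();t=s['tool_pos'];a=np.radians(yaw(s));jy=np.array([np.cos(a),np.sin(a)]);ax=np.array([-np.sin(a),np.cos(a)])
b=t[2]-.0225
for c,z in [((5,112),.02),((747,114),.02),((84,192),.02),((664,193),.02),((92,235),b),((643,235),b),((10,322),b+.04),((722,322),b+.04)]:
    p=onz('wrist',[190+c[0]/5.333,100+c[1]/5.333],z)[:2];q=p-t[:2];print(c,'lat',round(q@jy*1000,1),'long',round(q@ax*1000,1))
E
```

```text
t 12.2 pos [576.8  70.3  55.8] yaw -7.4 F [ 0.3  0.1 -2.4] op 55.6
(5, 112) lat -37.1 long 65.1
(747, 114) lat 40.9 long 64.9
(84, 192) lat -29.1 long 56.6
(664, 193) lat 32.5 long 56.5
(92, 235) lat -26.4 long 54.4
(643, 235) lat 28.3 long 54.4
(10, 322) lat -26.7 long 54.6
(722, 322) lat 28.2 long 54.6
```

Request:
{"op": "drive_tool", "data": {
  "series": [
    [[0.8,-1,-8,0,40],[0,0,-8,0,40],[0,0,-5,0,40],[0,0,-2,0,40],[0,0,-2,0,40],[0,0,-1,0,40],[0,0,0,0,40],[0,0,0,0,40]]
  ]
}}

```text
clock: 13.0
tool_pos: [0.5777, 0.0693, 0.0299]
eef_rot: [0.752, 0.66, 0.0, 0.0]
contact_force: [0.0, 1.5, -2.9]
opening: 0.632
```

```bash
python3 - <<'E'
from h import *
s=st();im=cams.snapshot('wrist');s2=st();cv2.imwrite('pics/w9c.png',cv2.resize(im[100:200,190:340],(800,533),interpolation=cv2.INTER_CUBIC))
im=cams.snapshot('side'); cv2.imwrite('pics/side9.png',cv2.resize(im[130:230,190:323],(798,600),interpolation=cv2.INTER_CUBIC))
E
```

```text
t 13.0 pos [577.7  69.3  29.9] yaw -7.4 F [ 0.   1.5 -2.9] op 55.7
t 13.05 pos [577.8  69.3  30. ] yaw -7.4 F [ 0.6 -0.4 -3.5] op 55.7
```

View pics/w9c.png

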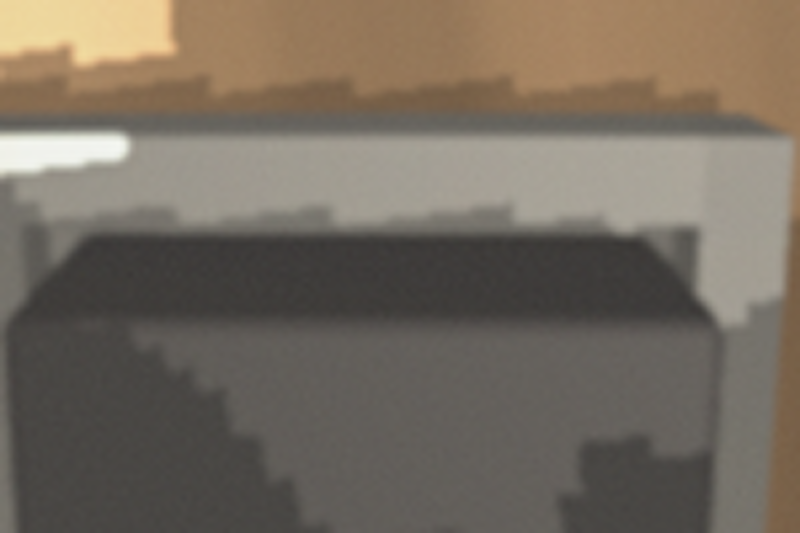

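View pics/side9.png

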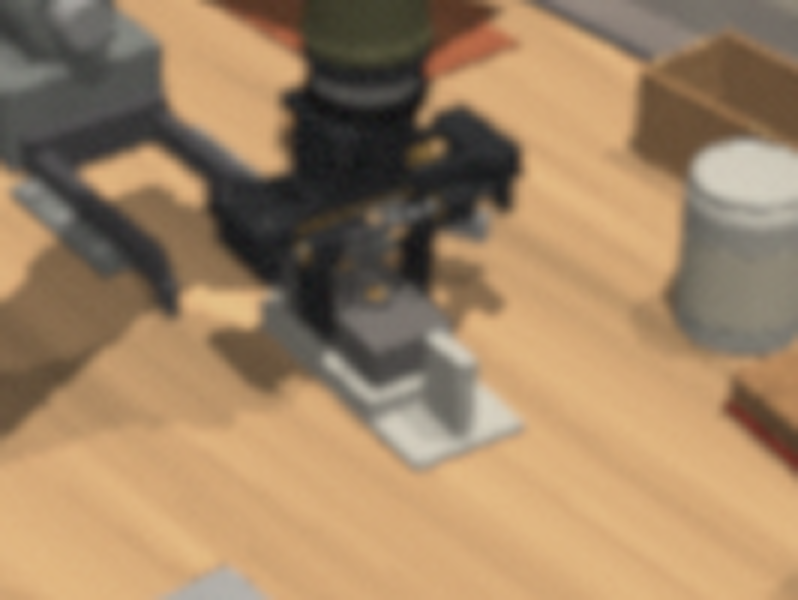

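Request:
{"op": "drive_tool", "data": {
  "series": [
    [[0,0,-1.5,0,40],[0,0,0,0,40],[0,0,0,0,58],[0,0,0,0,70],[0,0,0,0,76],[0,0,0,0,76],[0,0,25,0,76],[0,0,35,0,76],[0,0,40,0,76],[0,0,0,0,76]]
  ]
}}

```text
clock: 14.1
tool_pos: [0.581, 0.0695, 0.133]
eef_rot: [0.752, 0.66, 0.004, 0.003]
contact_force: [1.3, -0.3, 0.8]
opening: 0.864
```

Request:
{"op": "drive_tool", "data": {
  "series": [
    [[-3,-23,0,0,50],[-3,-23,0,0,50],[-3,-23,0,0,50],[-3,-23,0,0,50],[-3,-23,0,0,50],[0,-20,0,0,50],[0,-20,0,0,50],[0,0,0,0,50]]
  ]
}}

```text
clock: 14.9
tool_pos: [0.5619, -0.0896, 0.1277]
eef_rot: [0.753, 0.658, -0.001, 0.001]
contact_force: [0.4, -0.1, 0.3]
opening: 0.568
```

```bash
python3 - <<'E'
from h import *
s=st();im=cams.snapshot('wrist');s2=st();cv2.imwrite('pics/wrist10.png',cv2.resize(im,(800,600),interpolation=cv2.INTER_CUBIC));cv2.imwrite('pics/raw_wrist10.png',im)
for o,z in [('tab_top',.062),('nose',.003),('carrier',0),('blank_mid',.026)]:
    for d in cams.mark_of('wrist',o)[:2]: print(o,np.round(d['at'],1),round(d['confidence'],2),np.round(onz('wrist',d['at'],z),4))
im=cams.snapshot('top'); cv2.imwrite('pics/top10.png',cv2.resize(im[90:240,130:400],(800,444),interpolation=cv2.INTER_CUBIC));cv2.imwrite('pics/raw_top10.png',im)
E
```

```text
t 14.9 pos [561.9 -89.6 127.7] yaw -7.8 F [ 0.4 -0.1  0.3] op 50.0
t 14.95 pos [562.1 -87.  127.8] yaw -7.6 F [-0.6 -0.6 -0.6] op 49.8
tab_top [246.5 114.5] 0.65 [ 0.564  -0.0187  0.062 ]
nose [439.2 240.3] 0.26 [ 0.7285 -0.1612  0.003 ]
```

View pics/wrist10.png

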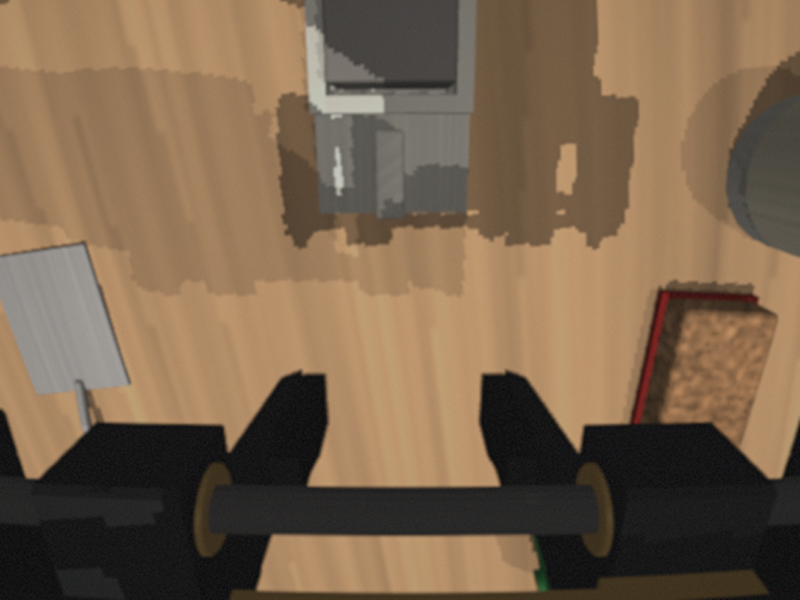

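View pics/top10.png

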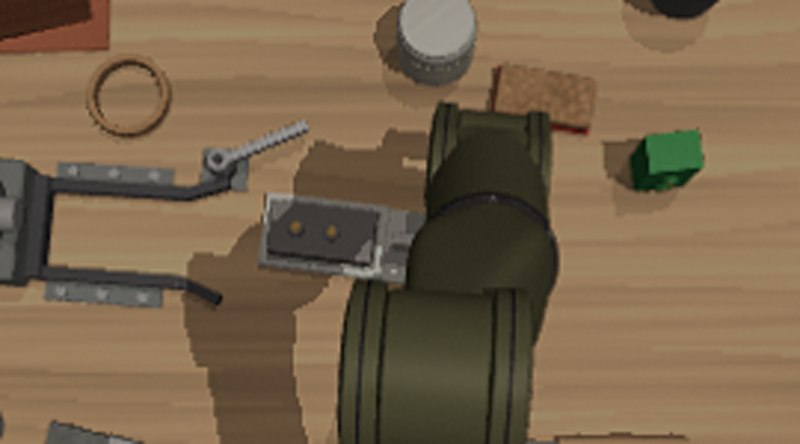

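The blank sits flat in the pocket with bosses up, and the rim is visible all round. Now I fit the fixture pose.

```bash
python3 - <<'E'
from h import *
im=cv2.imread('pics/raw_top0.png');cv2.imwrite('pics/fx.png',cv2.resize(im[120:200,135:241],(795,600),interpolation=cv2.INTER_CUBIC))
E
```

```text
(no output)
```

View pics/fx.png

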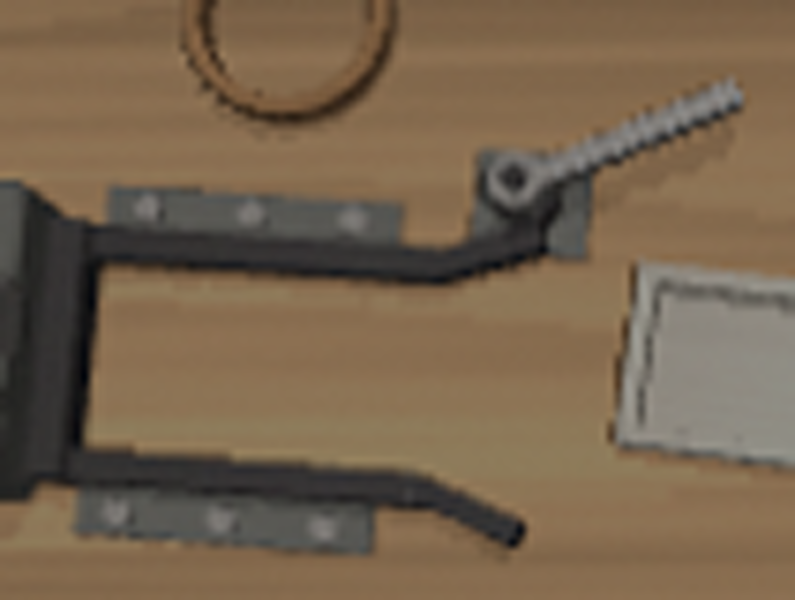

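```bash
cat > ffit.py <<'E'
from h import *
from scipy.optimize import least_squares
m=cams.camera_model('top')
t=lambda c:(135+c[0]/7.5,120+c[1]/7.5)
obs=[(t((103,267)),(0,-41.5,0)),(t((440,284)),(-150,-41.5,0)),(t((415,470)),(-150,41.5,24)),(t((250,459)),(-75,41.5,24)),(t((513,178)),(-186,-80,50)),(t((84,449)),(0,41.5,24))]
def f(p):
    c,s=np.cos(p[2]),np.sin(p[2]);out=[]
    for px,q in obs:
        q=np.array(q)/1000; out+=list(proj('top',[[p[0]+c*q[0]-s*q[1],p[1]+s*q[0]+c*q[1],q[2]]],m)[0]-px)
    return out
o=least_squares(f,[.579,.363,1.5],loss='soft_l1');p=o.x;print(np.round(p[:2]*1000,1),np.degrees(p[2]),np.round(o.fun,1) if 0 else np.round(f(p),1))
c,s=np.cos(p[2]),np.sin(p[2])
for n,q in dict(piv=(-186,-80),tabhome=(-158,0),mouth=(-195,0),orig_home=(-66,0)).items(): print(n,np.round(p[:2]*1000+[c*q[0]-s*q[1],s*q[0]+c*q[1]],1))
e=onz('top',t((735,95)),.045);print('gate tip',e)
E
python3 ffit.py
```

```text
[585.5 365.9] 86.64073196364029 [ 0.   0.2  0.4  0.   0.7 -0.3 -0.6  0.   0.4 -0.2 -1.5  0.2]
piv [654.5 175.5]
tabhome [576.3 208.1]
mouth [574.1 171.2]
orig_home [581.7 300. ]
gate tip [0.68944064 0.08418953 0.045     ]
```

Request:
{"op": "drive_tool", "data": {
  "series": [
    [[1,22,0,0,50],[1,22,0,0,50],[1,20,0,0,50],[0,0,-30,0,50],[0,0,0,0,50]]
  ]
}}

```text
clock: 15.7
tool_pos: [0.5635, -0.0196, 0.0959]
eef_rot: [0.75, 0.661, -0.002, -0.002]
contact_force: [-0.6, 0.1, -0.5]
opening: 0.565
```

```bash
python3 - <<'E'
from h import *
s=st();im=cams.snapshot('wrist');s2=st();cv2.imwrite('pics/wrist11.png',cv2.resize(im,(800,600),interpolation=cv2.INTER_CUBIC))
t=s2['tool_pos']
print(proj('wrist',[[.565,-.022,.062],[.565-.018*.13,-.022-.018*.99,.062],[.565+.018*.13,-.022+.018*.99,.062],[t[0],t[1],.062]])/.64)
E
```

```text
t 15.7 pos [563.5 -19.6  95.9] yaw -7.3 F [-0.6  0.1 -0.5] op 49.8
t 15.75 pos [564.2 -20.8  97.2] yaw -7.4 F [-1.4  0.6 -0.4] op 49.8
[[404.72397161 358.60210164]
 [404.58372498 398.59038631]
 [404.87104328 316.09435799]
 [402.32883058 356.06382674]]
```

View pics/wrist11.png

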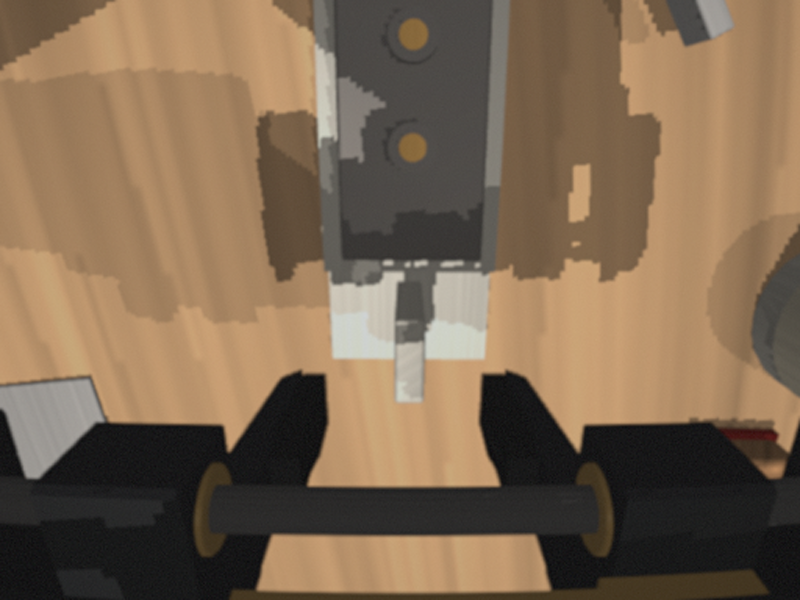

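Request:
{"op": "drive_tool", "data": {
  "series": [
    [[0.5,-1,-25,0,50],[0,0,-25,0,50],[0,0,-8,0,50],[0,0,0,0,40],[0,0,0,0,28],[0,0,0,0,18],[0,0,0,0,8],[0,0,0,0,8],[0,0,0,0,8]]
  ],
  "force": 15
}}

```text
clock: 16.65
tool_pos: [0.5658, -0.0227, 0.0409]
eef_rot: [0.751, 0.66, -0.0, -0.0]
contact_force: [-2.3, -0.7, 6.7]
opening: 0.134
```

```bash
python3 - <<'E'
from h import *
s=st()
E
```

```text
t 16.65 pos [565.8 -22.7  40.9] yaw -7.4 F [-2.3 -0.7  6.7] op 11.8
```

Request:
{"op": "drive_tool", "data": {
  "series": [
    [[0,4,0,0.015,8],[0,8,0,0.018,8],[0,10,0,0.018,8],[0,8,0,0.018,8],[0,0,0,0,8],[0,0,0,0,8]]
  ]
}}

```text
clock: 17.25
tool_pos: [0.5673, 0.0064, 0.0409]
eef_rot: [0.729, 0.685, 0.001, 0.001]
contact_force: [2.2, -2.2, 6.1]
opening: 0.135
```

```bash
python3 - <<'E'
from h import *
s=st();im=cams.snapshot('wrist');s2=st();cv2.imwrite('pics/wrist12.png',cv2.resize(im,(800,600),interpolation=cv2.INTER_CUBIC))
im=cams.snapshot('top'); cv2.imwrite('pics/top12.png',cv2.resize(im[120:200,135:295],(800,400),interpolation=cv2.INTER_CUBIC))
c,sn=np.cos(np.radians(86.64)),np.sin(np.radians(86.64))
for dy in (0,.0035):
  print(proj('wrist',[[.5855+c*a-sn*b,.3659+dy+sn*a+c*b,z] for a,b,z in [(-.15,-.0415,.024),(-.15,.0415,.024),(-.08,-.0415,.024),(-.08,.0415,.024)]])/.64)
E
```

```text
t 17.25 pos [567.3   6.4  40.9] yaw -3.6 F [ 2.2 -2.2  6.1] op 11.9
t 17.3 pos [567.3   6.4  40.9] yaw -3.6 F [ 0.6 -2.6  5.8] op 11.8
[[ 537.46180398 -318.46958017]
 [ 238.48658021 -315.13255265]
 [ 504.00079441 -348.96027045]
 [ 278.8449019  -340.91636879]]
[[ 536.37806948 -329.02303599]
 [ 238.13503925 -325.41363519]
 [ 499.48530429 -332.30445778]
 [ 283.32937537 -323.43310563]]
```

View pics/wrist12.png

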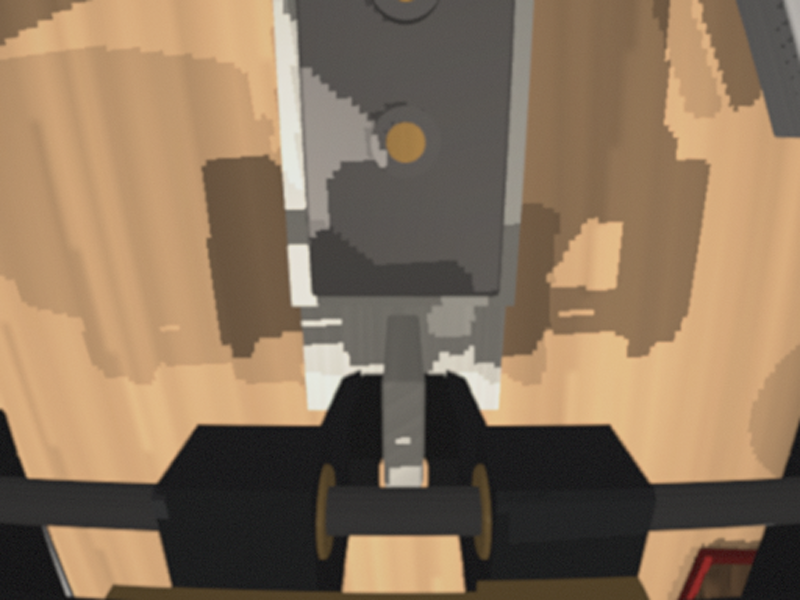

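View pics/top12.png

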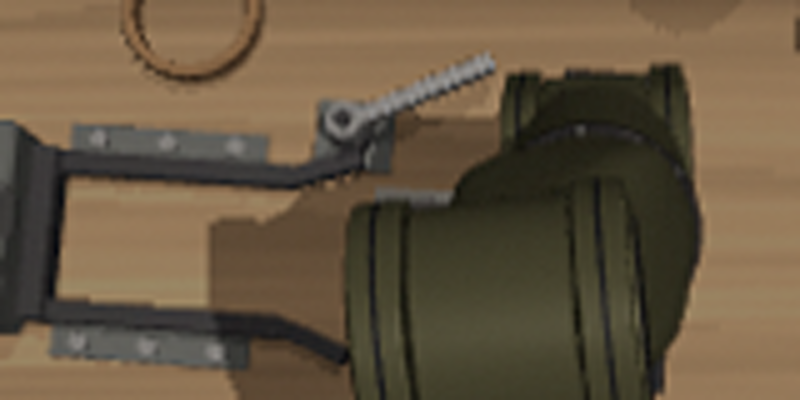

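Request:
{"op": "drive_tool", "data": {
  "series": [
    [[0,6,0,0,8],[0,12,0,0,8],[0,12,0,0,8],[1,8,0,0,8],[0,0,0,0,8],[0,0,0,0,8]]
  ]
}}

```text
clock: 17.95
tool_pos: [0.5672, 0.0434, 0.0409]
eef_rot: [0.729, 0.685, -0.001, 0.001]
contact_force: [0.3, -4.3, 6.4]
opening: 0.14
```

```bash
python3 - <<'E'
from h import *
s=st();
im=cams.snapshot('top'); cv2.imwrite('pics/top13.png',cv2.resize(im[120:200,135:295],(800,400),interpolation=cv2.INTER_CUBIC))
im=cams.snapshot('side'); cv2.imwrite('pics/side13.png',cv2.resize(im[110:210,170:303],(798,600),interpolation=cv2.INTER_CUBIC))
E
```

```text
t 17.95 pos [567.2  43.4  40.9] yaw -3.6 F [ 0.3 -4.3  6.4] op 12.4
```

View pics/top13.png

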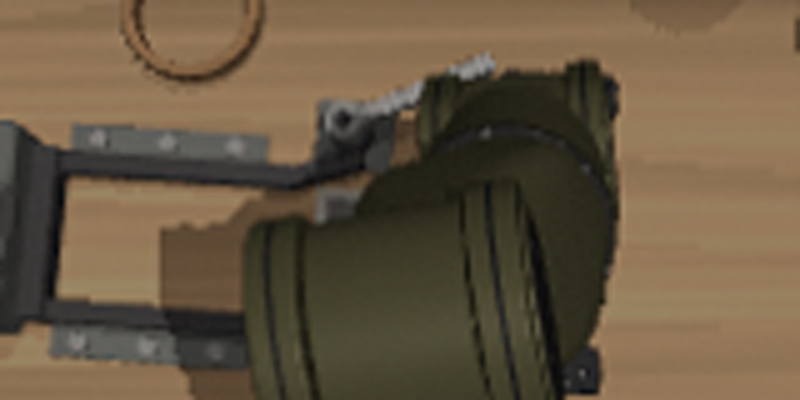

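View pics/side13.png

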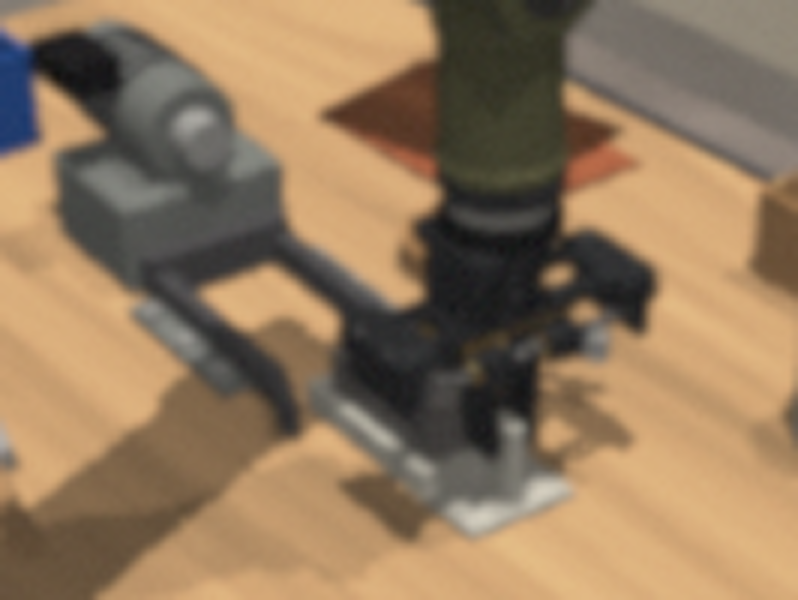

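```bash
python3 - <<'E'
from h import *
th=np.radians(86.64);x=np.array([np.cos(th),np.sin(th)]);y=np.array([-x[1],x[0]]);O=np.array([.5855,.3659])
for c in [(318,192),(318,190),(355,193)]:
    p=onz('top',[135+c[0]/5,120+c[1]/5],.02)[:2]-O;print(c,np.round([p@x*1000,p@y*1000],1))
s=st()
E
```

```text
(318, 192) [-168.1  -37.2]
(318, 190) [-168.   -38.5]
(355, 193) [-191.9  -37.7]
t 18.05 pos [567.2  43.3  40.9] yaw -3.6 F [-0.3 -5.   7.6] op 12.2
```

Request:
{"op": "drive_tool", "data": {
  "series": [
    [[1,6,0,0,8],[1,12,0,0,8],[1,12,0,0,8],[0.7,12,0,0,8],[0.7,12,0,0,8],[0.7,12,0,0,8],[0.7,12,0,0,8],[0.7,12,0,0,8],[0,0,0,0,8]]
  ]
}}

```text
clock: 18.95
tool_pos: [0.5729, 0.1324, 0.0408]
eef_rot: [0.729, 0.685, -0.002, 0.001]
contact_force: [-1.9, -6.1, 8.9]
opening: 0.133
```

```bash
python3 - <<'E'
from h import *
s=st();
im=cams.snapshot('wrist'); cv2.imwrite('pics/wrist14.png',cv2.resize(im,(800,600),interpolation=cv2.INTER_CUBIC))
im=cams.snapshot('side'); cv2.imwrite('pics/side14.png',cv2.resize(im[110:210,170:303],(798,600),interpolation=cv2.INTER_CUBIC))
E
```

```text
t 18.95 pos [572.9 132.4  40.8] yaw -3.6 F [-1.9 -6.1  8.9] op 11.7
```

View pics/wrist14.png

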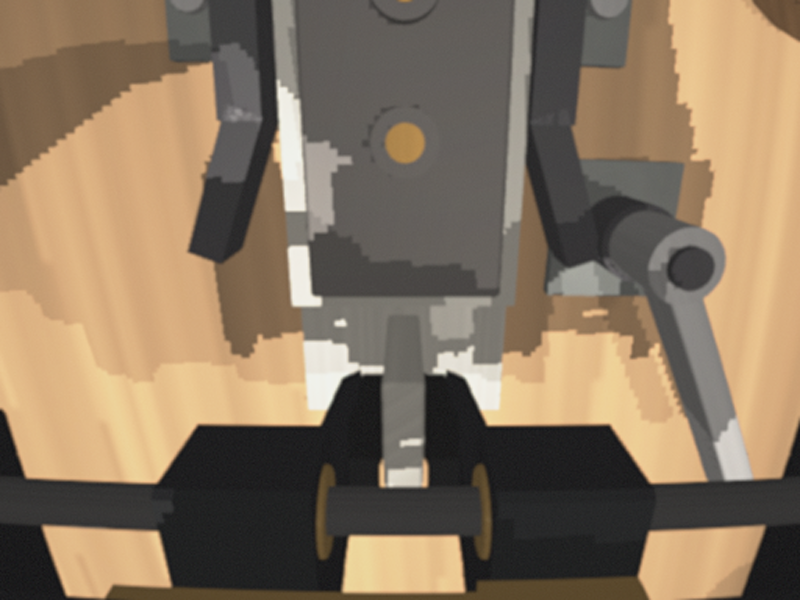

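View pics/side14.png

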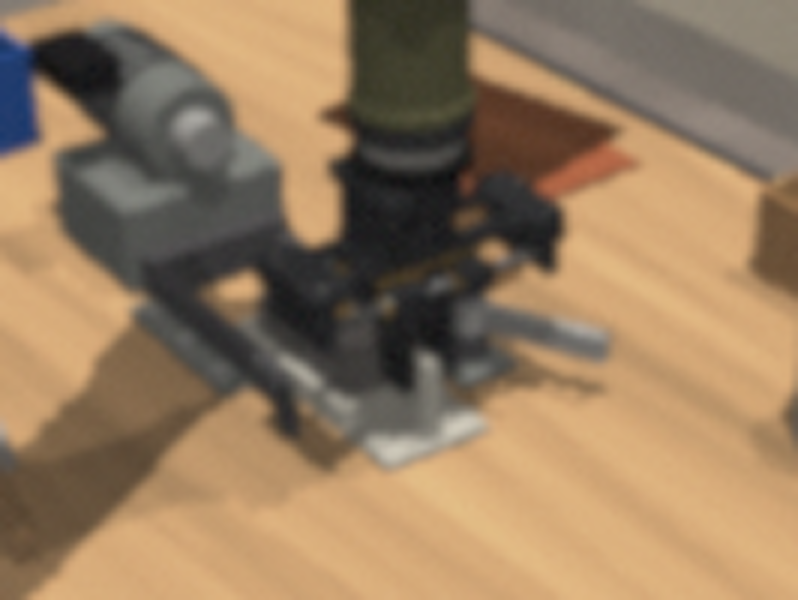

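Request:
{"op": "drive_tool", "data": {
  "series": [
    [[0.6,10,0,0,8],[0.7,12,0,0,8],[0.7,12,0,0,8],[0.7,12,0,0,8],[0.6,10,0,0,8],[0.3,5,0,0,8],[0.3,5,0,0,8],[0,0,0,0,8]]
  ]
}}

```text
clock: 19.85
tool_pos: [0.5769, 0.1954, 0.0408]
eef_rot: [0.73, 0.684, -0.003, 0.002]
contact_force: [-1.4, -10.7, 11.9]
opening: 0.134
```

Request:
{"op": "drive_tool", "data": {
  "series": [
    [[0.2,3,0,0,8],[0.2,3,0,0,8],[0.2,3,0,0,8],[0.1,2,0,0,8],[0.1,2,0,0,8],[0,0,0,0,8]]
  ]
}}

```text
clock: 20.45
tool_pos: [0.5777, 0.2071, 0.0408]
eef_rot: [0.73, 0.684, -0.004, 0.002]
contact_force: [-1.7, -11.5, 11.8]
opening: 0.136
```

Request:
{"op": "drive_tool", "data": {
  "series": [
    [[0.1,2,0.5,0,8],[0.1,2,0,0,8],[0.1,2,0,0,8],[0.1,2,0,0,8],[0,0,0,0,8]]
  ]
}}

```text
clock: 20.95
tool_pos: [0.5778, 0.2115, 0.0408]
eef_rot: [0.73, 0.683, -0.006, 0.003]
contact_force: [-1.4, -17.3, 10.9]
opening: 0.135
```

```bash
python3 - <<'E'
from h import *
s=st();
im=cams.snapshot('wrist'); cv2.imwrite('pics/wrist15.png',cv2.resize(im,(800,600),interpolation=cv2.INTER_CUBIC))
im=cams.snapshot('top'); cv2.imwrite('pics/top15.png',cv2.resize(im[120:200,135:295],(800,400),interpolation=cv2.INTER_CUBIC))
E
```

```text
t 20.95 pos [577.8 211.5  40.8] yaw -3.9 F [ -1.4 -17.3  10.9] op 11.9
```

View pics/wrist15.png

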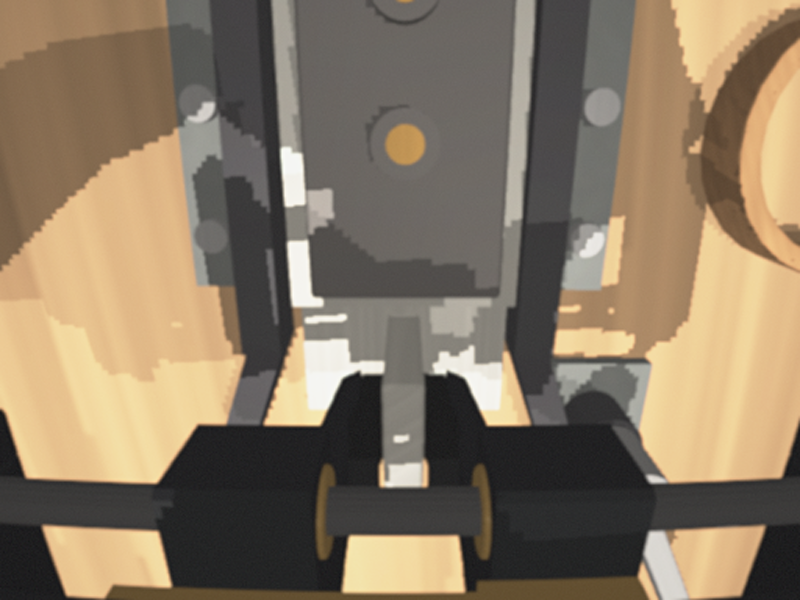

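View pics/top15.png

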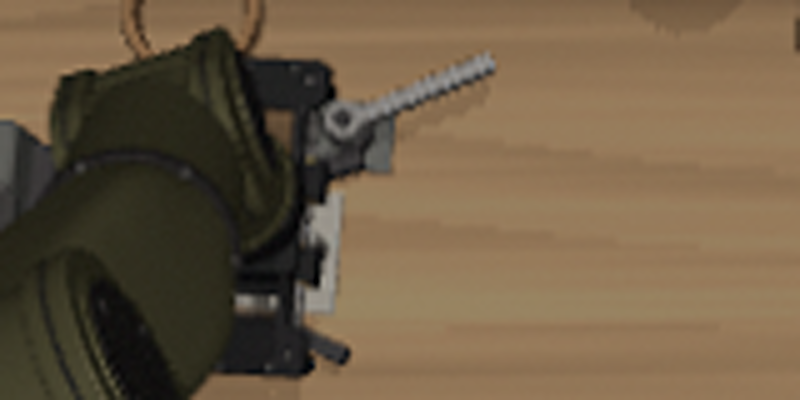

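Request:
{"op": "drive_tool", "data": {
  "series": [
    [[0.1,2,0,0,8],[0.1,2,0,0,8],[0,1,0,0,8],[0,0,0,0,8]]
  ]
}}

```text
clock: 21.45
tool_pos: [0.5778, 0.2144, 0.0403]
eef_rot: [0.731, 0.682, -0.008, 0.004]
contact_force: [-2.4, -20.2, 8.1]
opening: 0.136
```

```bash
python3 - <<'E'
from h import *
s=st();print(yaw(s))
im=cams.snapshot('wrist'); cv2.imwrite('pics/wrist16.png',cv2.resize(im,(800,600),interpolation=cv2.INTER_CUBIC))
im=cams.snapshot('side'); cv2.imwrite('pics/side16.png',cv2.resize(im[110:210,170:303],(798,600),interpolation=cv2.INTER_CUBIC))
E
```

```text
t 21.45 pos [577.8 214.4  40.3] yaw -3.9 F [ -2.4 -20.2   8.1] op 12.0
-3.926168470288731
```

View pics/wrist16.png

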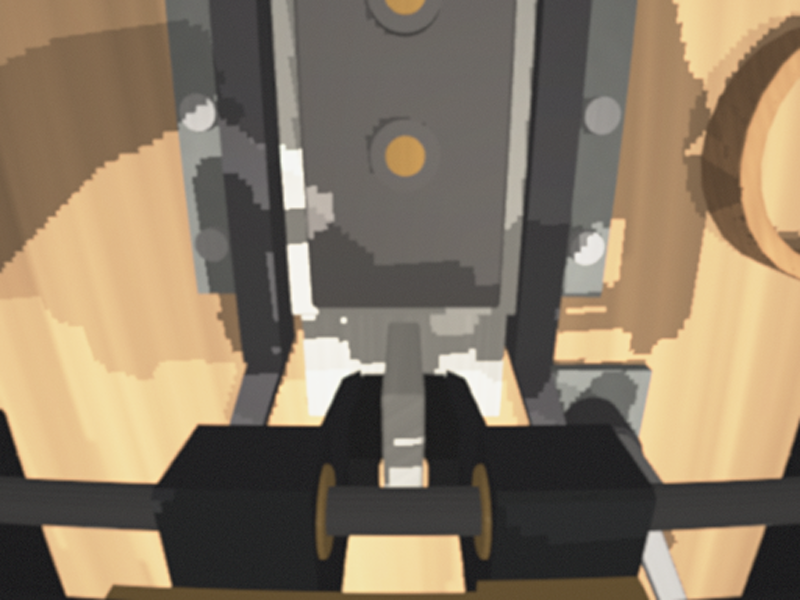

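View pics/side16.png

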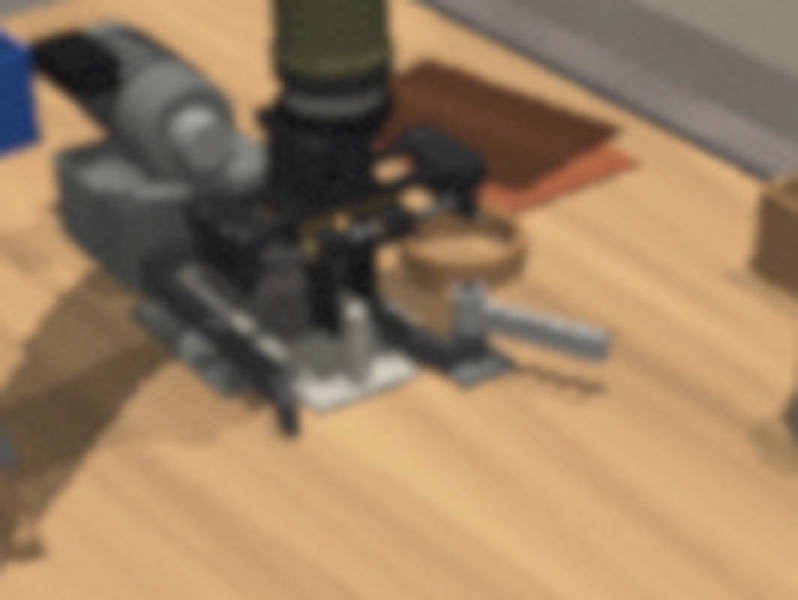

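Request:
{"op": "drive_tool", "data": {
  "series": [
    [[0,0,0,0,20],[0,0,0,0,36],[0,0,0,0,36],[0,0,20,0,36],[0,0,40,0,36],[0,0,10,0,10],[0,-30,0,0,0],[0,-30,0,0,0],[0,-10,0,0,0],[0,0,0,0,0]]
  ]
}}

```text
clock: 22.55
tool_pos: [0.5789, 0.1561, 0.1105]
eef_rot: [0.729, 0.684, -0.0, -0.0]
contact_force: [0.0, 1.4, -0.4]
opening: 0.004
```

```bash
python3 - <<'E'
from h import *
s=st()
im=cams.snapshot('wrist'); cv2.imwrite('pics/wrist17.png',cv2.resize(im,(800,600),interpolation=cv2.INTER_CUBIC))
for o,z in [('tab_top',.062),('gate_pivot',.04),('gate_end',.04)]:
    for d in cams.mark_of('wrist',o)[:2]: print(o,np.round(d['at'],1),round(d['confidence'],2),np.round(onz('wrist',d['at'],z),4))
im=cams.snapshot('top'); cv2.imwrite('pics/top17.png',cv2.resize(im[120:200,135:295],(800,400),interpolation=cv2.INTER_CUBIC))
E
```

```text
t 22.55 pos [578.9 156.1 110.5] yaw -3.6 F [ 0.   1.4 -0.4] op 0.3
tab_top [248.  138.8] 0.93 [0.5764 0.2128 0.062 ]
gate_pivot [360.7 174.4] 0.8 [0.6528 0.1805 0.04  ]
gate_end [405.5 277.7] 0.95 [0.6932 0.0929 0.04  ]
```

View pics/wrist17.png

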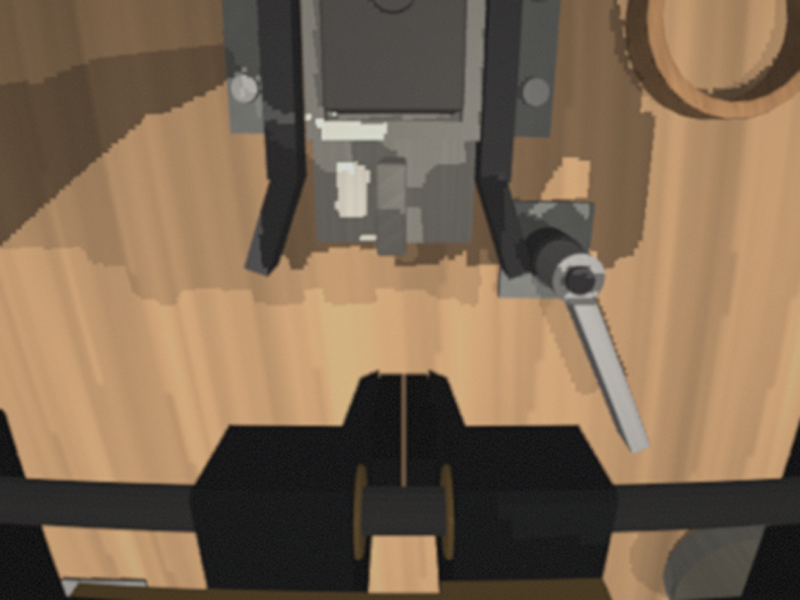

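View pics/top17.png

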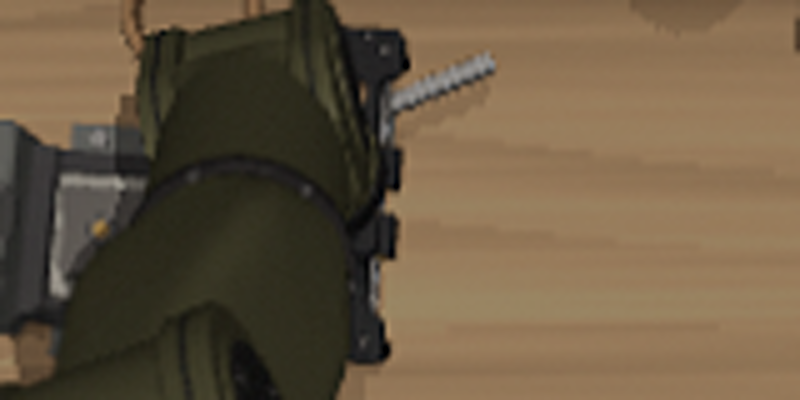

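Request:
{"op": "drive_tool", "data": {
  "series": [
    [[-2,0,-30,0,0],[0,0,-35,0,0],[0.5,10,0,0,0],[0.5,10,0,0,0],[0.2,4,0,0,0],[0.2,4,0,0,0],[0,0,0,0,0]]
  ]
}}

```text
clock: 23.5
tool_pos: [0.5774, 0.1825, 0.0468]
eef_rot: [0.729, 0.685, -0.002, 0.001]
contact_force: [-1.8, -6.4, -1.3]
opening: 0.005
```

Request:
{"op": "drive_tool", "data": {
  "series": [
    [[0.1,3,0,0,0],[0.1,3,0,0,0],[0,1,0,0,0],[0,0,0,0,0]]
  ]
}}

```text
clock: 23.9
tool_pos: [0.5769, 0.1836, 0.0467]
eef_rot: [0.73, 0.683, -0.006, 0.003]
contact_force: [-3.1, -15.5, 1.2]
opening: 0.008
```

```bash
python3 - <<'E'
import numpy as np
from h import st,onz
s=st();P=np.array([653.2,179.5]);print(onz('top',[273.9,108.5],0))
prev=s['tool_pos'][:2]*1000
for ph,cl in [(-66,18),(-66,0),(-75,0),(-85,0),(-95,0),(-105,0),(-115,0),(-125,0),(-135,0),(-145,0),(-155,0),(-165,0),(-175,0),(-183.4,0),(-183.4,-3)]:
    f=np.radians(ph);d=np.array([np.cos(f),np.sin(f)]);n=np.array([-d[1],d[0]])
    h=17.5*abs(n[0])+9*abs(n[1])
    q=P+78*d+(5+h+cl)*n;print(ph,np.round(q,1),'step',np.round(q-prev,1));prev=q
E
```

```text
t 23.9 pos [576.9 183.6  46.7] yaw -3.8 F [ -3.1 -15.5   1.2] op 0.7
[ 0.77986664 -0.04572764  0.        ]
-66 [723.9 125.6] step [147. -58.]
-66 [707.4 118.3] step [-16.4  -7.3]
-75 [696.8 110.4] step [-10.6  -7.8]
-85 [683.1 103.8] step [-13.7  -6.6]
-95 [669.5  99.8] step [-13.6  -4. ]
-105 [656.4  97.9] step [-13.1  -1.9]
-115 [642.6  98.4] step [-13.8   0.5]
-125 [628.5 101.6] step [-14.1   3.2]
-135 [614.8 107.6] step [-13.7   6. ]
-145 [602.2 116.4] step [-12.7   8.8]
-155 [591.2 127.9] step [-11.   11.5]
-165 [582.6 141.7] step [-8.6 13.8]
-175 [576.8 157.3] step [-5.7 15.6]
-183.4 [574.4 169.1] step [-2.4 11.9]
-183.4 [574.6 172.1] step [0.2 3. ]
```

Request:
{"op": "drive_tool", "data": {
  "series": [
    [[0,-15,0,0,0],[0,-10,10,0,0],[0,0,40,0,0],[0,0,40,0,0],[36,-10,0,0,0],[38,-10,0,0,0],[38,-10,0,0,0],[38,-10,0,0,0],[0,0,0,0,0],[0,0,0,0,0]]
  ]
}}

```text
clock: 24.9
tool_pos: [0.7292, 0.1276, 0.137]
eef_rot: [0.728, 0.685, 0.001, 0.0]
contact_force: [-0.1, 0.8, -0.2]
opening: 0.009
```

```bash
python3 - <<'E'
from h import *
s=st()
im=cams.snapshot('wrist'); s=st();cv2.imwrite('pics/wrist18.png',cv2.resize(im,(800,600),interpolation=cv2.INTER_CUBIC))
im=cams.snapshot('top'); cv2.imwrite('pics/top18.png',cv2.resize(im[120:200,135:295],(800,400),interpolation=cv2.INTER_CUBIC))
E
```

```text
t 24.9 pos [729.2 127.6 137. ] yaw -3.5 F [-0.1  0.8 -0.2] op 0.8
t 24.95 pos [728.  128.4 136.7] yaw -3.5 F [-0.2 -0.2  0.4] op 0.3
```

View pics/wrist18.png

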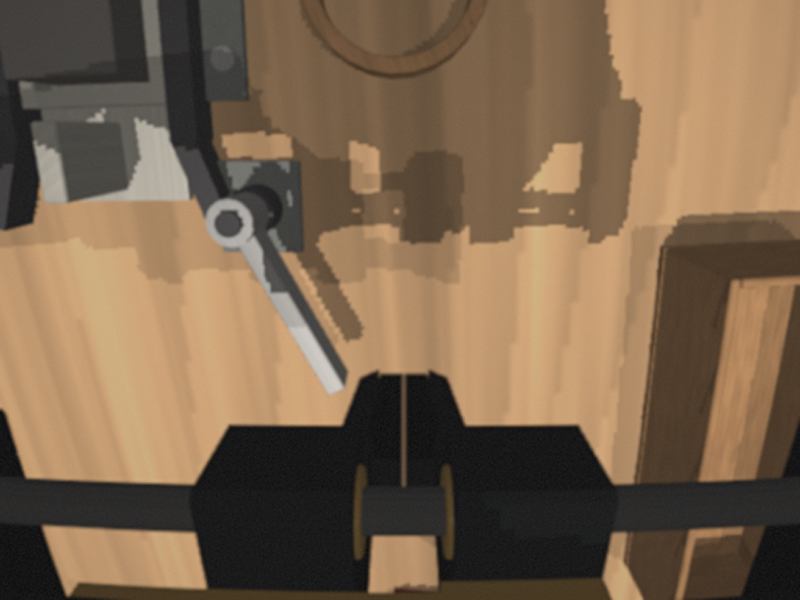

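View pics/top18.png

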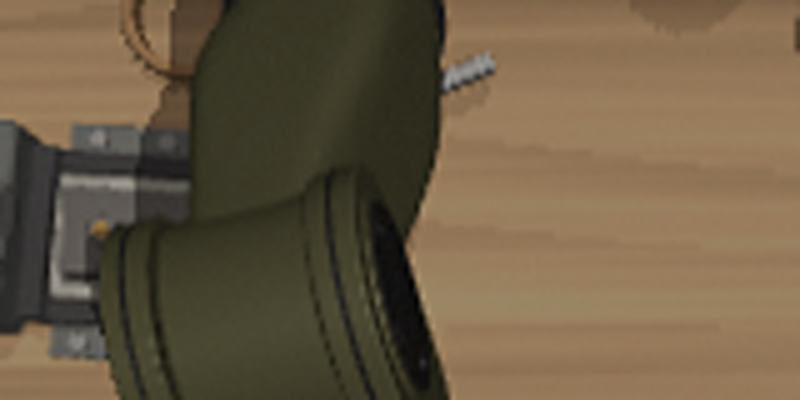

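Request:
{"op": "drive_tool", "data": {
  "series": [
    [[0,0,-35,0,0],[0,0,-35,0,0],[0,0,-32,0,0],[0,0,0,0,0],[-10,-5,0,0,0],[-10,-5,0,0,0],[-6,-4,0,0,0],[-5,-4,0,0,0],[0,0,0,0,0]]
  ]
}}

```text
clock: 25.9
tool_pos: [0.6976, 0.109, 0.0351]
eef_rot: [0.728, 0.685, 0.0, 0.0]
contact_force: [0.4, -0.1, -0.1]
opening: 0.006
```

Request:
{"op": "drive_tool", "data": {
  "series": [
    [[-7,-3.5,0,0,0],[-7,-3.5,0,0,0],[-7,-2,0,0,0],[-7,-2,0,0,0],[-7,-1,0,0,0],[-6,-1,0,0,0],[-7,0,0,0,0],[-7,0.5,0,0,0],[-7,1.5,0,0,0],[-7,1.5,0,0,0]]
  ]
}}

```text
clock: 26.9
tool_pos: [0.628, 0.0999, 0.0338]
eef_rot: [0.728, 0.685, 0.0, 0.0]
contact_force: [1.5, 0.1, -0.4]
opening: 0.006
```

```bash
python3 - <<'E'
from h import *
s=st()
im=cams.snapshot('wrist'); s=st();cv2.imwrite('pics/wrist19.png',cv2.resize(im,(800,600),interpolation=cv2.INTER_CUBIC))
E
```

```text
t 26.9 pos [628.   99.9  33.8] yaw -3.5 F [ 1.5  0.1 -0.4] op 0.5
t 26.95 pos [626.3 100.4  33.6] yaw -3.4 F [-1.3  0.2 -0.3] op 0.7
```

View pics/wrist19.png

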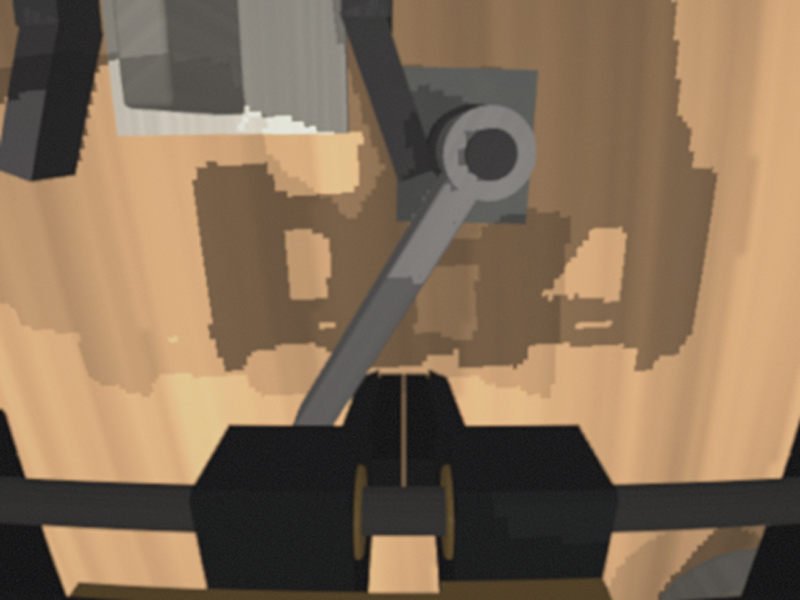

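Request:
{"op": "drive_tool", "data": {
  "series": [
    [[-6,3.5,0,0,0],[-6,3.5,0,0,0],[-6,4.5,0,0,0],[-6,4.5,0,0,0],[-5.5,6,0,0,0],[-5.5,6,0,0,0],[-4.5,7,0,0,0],[-4,7,0,0,0],[-3,8,0,0,0],[-3,8,0,0,0]]
  ]
}}

```text
clock: 27.95
tool_pos: [0.5787, 0.1585, 0.0337]
eef_rot: [0.728, 0.685, -0.0, -0.0]
contact_force: [0.6, -0.6, -0.7]
opening: 0.008
```

Request:
{"op": "drive_tool", "data": {
  "series": [
    [[-1,4,0,0,0],[-1,4,0,0,0],[0,3,0,0,0],[0,2,0,0,0],[0,0,0,0,0]]
  ]
}}

```text
clock: 28.45
tool_pos: [0.5767, 0.167, 0.0337]
eef_rot: [0.729, 0.684, -0.002, 0.001]
contact_force: [-1.0, -6.0, 1.0]
opening: 0.008
```

Request:
{"op": "drive_tool", "data": {
  "series": [
    [[0,3,0,0,0],[0,2,0,0,0],[0,0,0,0,0]]
  ]
}}

```text
clock: 28.75
tool_pos: [0.5767, 0.1672, 0.0337]
eef_rot: [0.731, 0.683, -0.004, 0.003]
contact_force: [-0.9, -13.2, 3.6]
opening: 0.006
```

Request:
{"op": "drive_tool", "data": {
  "series": [
    [[0,-8,0,0,0],[0,-20,0,0,0],[0,-20,20,0,0],[0,-20,40,0,0],[0,-30,40,0,0],[0,-40,20,0,0],[0,-40,0,0,0],[0,0,0,0,0]]
  ]
}}

```text
clock: 29.55
tool_pos: [0.5772, -0.0101, 0.155]
eef_rot: [0.732, 0.682, -0.001, 0.002]
contact_force: [0.2, -0.4, 0.4]
opening: 0.007
```

```bash
python3 - <<'E'
from h import *
s=st()
for n in ['wrist','top','side']:
    im=cams.snapshot(n); cv2.imwrite(f'pics/{n}20.png',cv2.resize(im,(800,600),interpolation=cv2.INTER_CUBIC));cv2.imwrite(f'pics/raw_{n}20.png',im)
    for o,z in [('gate_pivot',.04),('gate_end',.04),('tab_top',.062),('nose',.003)]:
        for d in cams.mark_of(n,o)[:2]: print(n,o,np.round(d['at'],1),round(d['confidence'],2),np.round(onz(n,d['at'],z),4))
im=cv2.imread('pics/raw_top20.png');cv2.imwrite('pics/t20c.png',cv2.resize(im[120:200,135:241],(795,600),interpolation=cv2.INTER_CUBIC))
E
```

```text
t 29.55 pos [577.2 -10.1 155. ] yaw -4.1 F [ 0.2 -0.4  0.4] op 0.6
top gate_pivot [206.2 145.8] 0.97 [0.6493 0.1691 0.04  ]
top gate_end [201.1 172.7] 0.62 [0.5637 0.1843 0.04  ]
top tab_top [127.5 306.7] 0.61 [0.1495 0.4072 0.062 ]
top tab_top [194. 166.] 0.6 [0.5816 0.2033 0.062 ]
top nose [166.5 276.9] 0.98 [0.2372 0.2987 0.003 ]
top nose [149.5 167.4] 0.82 [0.5881 0.3592 0.003 ]
side gate_pivot [249.6 161.1] 0.86 [0.6622 0.1758 0.04  ]
side gate_end [228.7 168.8] 0.63 [0.564 0.183 0.04 ]
side tab_top [225.  162.8] 0.81 [0.5585 0.1982 0.062 ]
side nose [170.4 187.5] 0.75 [0.3506 0.2652 0.003 ]
side nose [247.8 250.8] 0.67 [ 0.3572 -0.1844  0.003 ]
```

View pics/t20c.png

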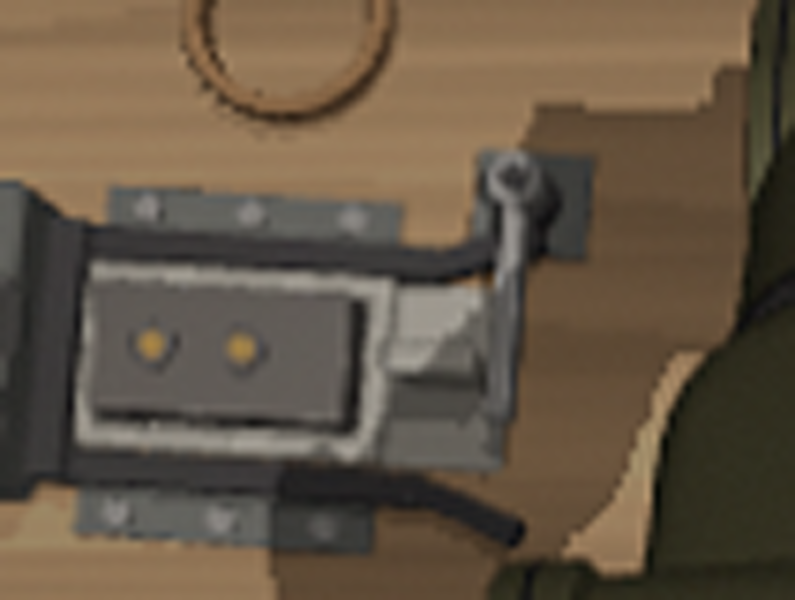

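View pics/wrist20.png

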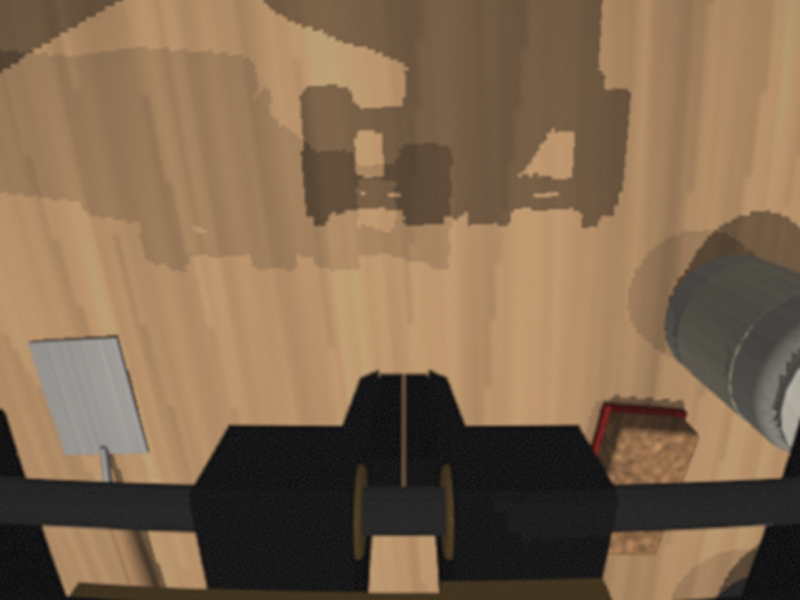

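View pics/side20.png

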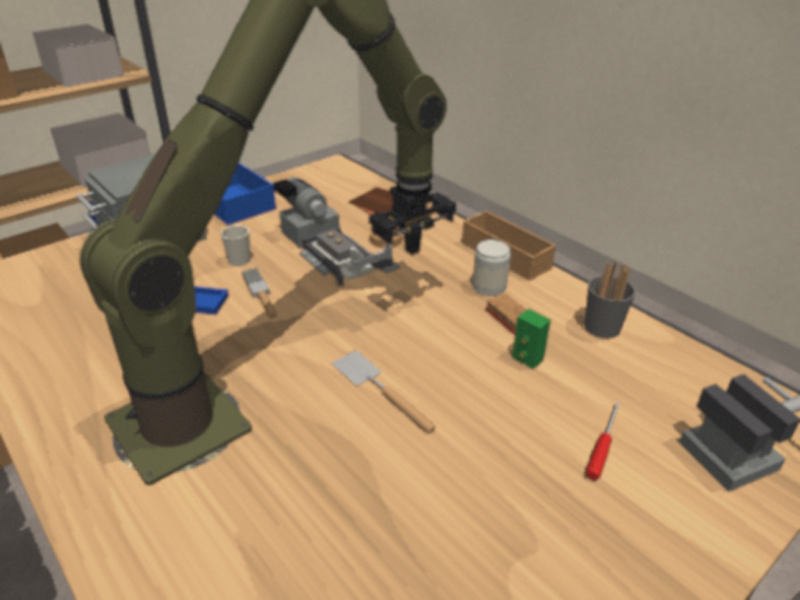

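Everything looks in order: bosses up at (152,345) and (240,348), the nose rim against the stop face, and the gate parallel to the stop behind the tab. The other items look unmoved. Handing in.

```bash
python3 -c "
from h import *
st();print(r.finish_job())"
```

```text
t 30.3 pos [577.   -2.1 153.7] yaw -3.5 F [0.3 0.1 0.3] op 0.4
the job is handed in; nothing more can be done
None
```

The job is done and was handed in at about 30 s of the 72 s allowed. I pushed the grey blank on its boss face at 90 mm height and it toppled onto its plain face with the bosses up. I then lowered it into the silver carrier's pocket and let go. Holding the carrier by its tab, I slid it along the bench to the stop, and last I swung the gate shut.

**Last checks:**
- **Blank:** it lies in the pocket with both bosses up.
- **Carrier:** the nose rim is against the stop. The tab centre measured 27.8 mm ahead of the hinge, against 28 mm expected at home. When I pushed the tab again from behind, the force rose to 15 N and it moved only about 1 mm.
- **Gate:** it held without moving under a 13 N push, and in the picture it lies parallel to the stop, behind the tab.
- **Other things:** those visible in the last pictures look unmoved, and the robot was touching nothing.

**Disagreements:** before the slide, the top and wrist cameras differed by about 5 mm along the channel, so I placed the blank by its position relative to the pocket in the wrist camera. While I held the tab, the fingers pressed the carrier down with about 6 to 12 N, and they slipped slightly on the tab once it reached the stop.

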